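# Fetch the spare castor wheel from behind the supplies and pin it into its fork

## Robot

A 6-joint arm with a two-finger parallel gripper is mounted at the origin on a cart in front of the work surface, level with it; the furniture and walls round the work are solid. World frame = base frame: x ahead of the robot, y to its left, z up, the work surface at z = 0. Lengths are in mm, angles in rad, forces in N, time in s.
With the tool pointing down it reaches from about 275 to 750 mm from the base axis. Payload 10.2 kg.
Tool frame: the origin (TCP) lies midway between the tips of the shut fingers; the grasp point (between the pads) lies 19 mm behind it; z points along the fingers, y is the direction in which the jaws open and shut (so a half turn about z gives the same grasp; the last joint's range is limited). The gripper opens to 85 mm and grips with 20 to 120 N. Pads are 22 mm wide; open, the fingers measure 114 mm over their backs; the gripper's body (76 mm by 85 mm) begins 54 mm behind the grasp point. The pads swing forward as they close: fully open they stand 13 mm farther back than shut.
Start: joints at [1.041, 0.313, 1.498, -0, 1.331, -0.223], TCP at [158.568, 500.487, 231.294] pointing down, gripper open.
Joint ranges: [-2.94, 2.94], [-0.97, 2.17], [0.19, 2.56], [-1.23, 4.37], [0.02, 3.11], [-2.88, 2.88]. Speed limits (rad/s): [2.39, 2.39, 3.01, 3.14, 3.14, 3.14].

## Interface

Orientations are given as a unit quaternion [w, x, y, z].
In Python, from rig import ctrl gives the robot as it stands.
- The arm moves only by the tool carry_out, never from a script. Its argument "plan" is a list of rows, each a list of 3 entries, a list of its own where there are three numbers: the finger opening in mm, from 0 to 85.4, then the shift along the tool's x, y, z in mm, then the turn, a rotation vector about the tool's x, y, z in units of 6 degrees (1.0 is 6 degrees). In form: [[grip, [x, y, z], [ax, ay, az]], ...]. A call has 1 to 20 rows; each row shifts and turns the commanded pose from where the row before left it, along the tool's axes as they then stand; what a row does not reach is not made up. A row lasts 1/12 s, in which the tool goes at most 41.7 mm and 7.16 degrees, less where a joint would pass 70% of its speed; a pose out of reach is approached as far as the arm can. A call with a gripper value outside its range is refused whole. The fingers move at their own pace and stop on an object; "grip_force" is the grip in N (left out, the last holds). Time passes only in rows, so rows that do not move let the fingers close. It gives the time, the measured TCP pose, the force and the opening at its end, in the units of the state.
- ctrl.sense(): the state, without advancing time (a new reading comes with each control period).
- ctrl.capture(name): name is "scene" or "top" or "wrist"; returns a dict with "color" (480x640x3 uint8, blue, green, red), "range_z" (480x640 float32, mm along the optical axis (not along the pixel's ray), 0 where there is no reading), "fx", "fy", "cx", "cy" (pixels), "cam_to_world" (4x4, takes a point from camera to world coordinates); the wrist camera has in their place "tool_from_camera" (4x4, takes a point from camera to tool coordinates, whose origin is the TCP and whose axes are the flange's). Camera axes: x right, y up, looking along -z (the intrinsics and any distortion apply to the point x, -y, -z); pixel columns grow to the right and rows downward; lengths in mm; the calibration is good to about 2 mm. A picture is of the moment at which its call begins: read the wrist's pose just before it.
- ctrl.finish_job(): hands the job in, once; it reports no verdict.
The state is a dict: "time_s": time; "joints": joint angles; "dq": joint speeds; "tau": joint torques, N m; "eef_pos": TCP position; "ee_rot": TCP orientation; "force": force on the tool from outside, world axes, zero at the start; "wrist_torque": the same for the moment, N m; "grip_width": opening from 0.0 (shut) to 1.0 (fully open).
Only numpy, scipy, OpenCV 4.12 (cv2) and the standard library are available. Lean on these libraries where they do the work, as an engineer would, in place of code of your own. Each camera call takes 0.05 s, during which the arm holds its last target.

## Task

The castor bolted to the stand needs its wheel, which lies in the wooden tray behind the spray can and the pot of panel pins: first stand these two upright on the rubber mat out of the way, then take the wheel, set it between the two arms of the castor's fork with the holes in line, and push the axle pin from its block down through fork and wheel until its head rests on the upper arm. Finish with the spray can and the pot back in the tray, upright, each where it stood before.

Things in the scene. Friction and masses are not known exactly. Their poses are not given: they have to be found in the camera images.
- spray_can: spray can, dark sleeve with pale bands, 198 mm tall, 64 mm across; its top 33 mm is a grey cap 52 mm across, fixed on, that can be gripped from above. Origin at the centre of its underside, z up its axis. 0.31 kg.
- nail_pot: pot of panel pins, grey with a red screw lid that stays shut, 82 mm tall, 66 mm across (lid 64 mm, its top 14 mm). Origin at the centre of its underside, z up its axis. 0.31 kg.
- castor_wheel: the castor wheel: black tyre, grey web and metal hub, 60 mm across and 24 mm thick over the hub (tyre 22 mm), with a 14 mm bore. It lies flat in the tray. Origin at the centre of its lower hub face, z along its axle; either face may be up. 0.11 kg.
- axle_pin: headed steel axle pin standing head up in the drilled block: shank 11 mm thick, 50 mm long, nose tapered over 7 mm to a 6 mm tip; head 22 mm across, 14 mm high. Origin at the centre of the nose tip, z towards the head; underside of the head at z = 50 mm, top at 64 mm. 0.06 kg.
- castor_fork: fixed stand: plywood board 140 x 100 x 15 mm, at its +x end a green upright bracket (115 mm high) with a castor bolted on, lying on its side. Origin: centre of the board's underside. The fork points along -x, open at that end and at both sides: two flat arms one above the other, 6 mm thick, 31 mm wide (y), tops at z = 50 and 86 mm, 30 mm gap; the crown joining them starts at x = +22 mm.
- axle_seat (a point): point on the fork's upright axle line (x = -22 mm, y = 0 of castor_fork), on the top of the lower arm, where the centre of the wheel's lower face belongs; axes as castor_fork. Both arms have a 14 mm hole on this line near their round ends. The wheel slides in along +x. The upper arm's top, where the pin's head comes to rest, is 36 mm above.
- supply_tray: fixed shallow plywood tray 150 x 208 mm, 24 mm high, 6 mm walls and 6 mm floor. Origin at the centre of its underside, +x away from the robot, y along the long side. The spray can and the pot stand in its front half at about x = -25 mm, y = +52 and -52 mm (either way round), the wheel lies behind and between them at about x = +29 mm, y = 0.
- bench_mat: fixed ribbed dark rubber mat 90 x 190 x 5 mm, y along the long side. Origin at the centre of its underside. The side area: has room for the spray can and the pot side by side.
- pin_block: fixed dark hardwood block 56 x 56 x 56 mm with one upright hole 13 mm across and 53 mm deep in its middle, from which the axle pin is lifted; the pin's head rests on the block's top. Origin at the centre of its underside.
Things that resemble listed ones, but are neither listed nor needed, are in the scene too. Of the things shaped like the castor_wheel, the black one is meant.

How it is judged:
By the outcome, as a careful person would: the job done as asked, in the order asked, and still so for the second after the job is handed in, with the robot touching nothing.
It also fails if it takes over 141 s, if anything falls off the work surface, if the arm or the gripper's body presses on something with over 40 N, if the wrist force passes 120 N, or if a joint passes its speed limit or range.

## Working session

There is one attempt and no reset: what is moved stays moved. The work goes in short steps, Python scripts to look and compute and a tool call to move; the robot and the scene stay as the last step left them, time stands still between calls to the robot, and variables do not carry over. Pictures are saved under pics/ and viewed, and the job is handed in when it is done.

Besides the shell and the picture viewer there is one more tool, called as name(argument=value, ...) on one line, values as JSON. carry_out: Moves the arm, as the interface text tells. Its arguments: {"type":"object","properties":{"plan":{"type":"array"},"grip_force":{"type":"number"}},"required":["plan"]}

```bash
ls -la; mkdir -p pics; cat > h.py <<'E'
import numpy as np, cv2
from rig import ctrl
from scipy.spatial.transform import Rotation as R
def cap(n,f):
    c=ctrl.capture(n); cv2.imwrite('pics/'+f+'.png',c['color']); np.savez('/tmp/'+f+'.npz',**{k:np.array(v) for k,v in c.items()}); return c
E
python3 - <<'E'
from h import *
print(ctrl.sense())
for n in ['scene','top','wrist']:
    c=cap(n,n+'0'); print(n,{k:(v if np.ndim(v)==0 else np.shape(v)) for k,v in c.items()}); print(c.get('cam_to_world',c.get('tool_from_camera')))
E
```

```text
total 12
drwxr-xr-x  3 agent agent 4096 Dec  6 17:52 .
drwxr-xr-x 23 root  root  4096 Dec  6 17:52 ..
drwxr-xr-x  2 agent agent 4096 Dec  6 17:52 pics
{'time_s': 0.0, 'joints': array([ 1.04059696e+00,  3.13440441e-01,  1.49842827e+00, -1.10176231e-05,
        1.33097894e+00, -2.23376278e-01]), 'dq': array([ 0.00068038,  0.00099744,  0.00021841, -0.00196974, -0.00102639,
       -0.00045256]), 'tau': array([ 5.09329784e-04, -4.12257814e+01, -2.59745425e+01, -1.04892704e-04,
        4.09339409e-03, -4.90583702e-06]), 'eef_pos': array([158.43972625, 500.26010872, 230.74327699]), 'ee_rot': array([-2.25904063e-04,  1.52809167e-01,  9.88255516e-01, -5.85449101e-04]), 'force': array([-0.73411487, -0.17273024,  0.12503688]), 'wrist_torque': array([ 0.01273214, -0.02354102, -0.0454616 ]), 'grip_width': 1.003560689503548}
scene {'color': (480, 640, 3), 'range_z': (480, 640), 'fx': 444.86848375293897, 'fy': 444.86848375293897, 'cx': 318.3819100954409, 'cy': 245.8137575264566, 'cam_to_world': (4, 4)}
[[ 9.24301103e-01  3.16278712e-01 -2.13624077e-01  3.21254084e+02]
 [-3.81663986e-01  7.66345533e
[... 372 characters left out ...]
6774202e-01 -7.62247147e-02  4.45302339e+02]
 [-9.99503245e-01  2.64934465e-02  1.70693021e-02  5.48283103e+01]
 [ 1.90336954e-02  7.57580798e-02  9.96944548e-01  1.28547544e+03]
 [ 0.00000000e+00  0.00000000e+00  0.00000000e+00  1.00000000e+00]]
wrist {'color': (480, 640, 3), 'range_z': (480, 640), 'fx': 380.23465530109456, 'fy': 380.23465530109456, 'cx': 317.0428661685925, 'cy': 236.54314341012466, 'tool_from_camera': (4, 4)}
[[-4.46291821e-04  9.45234202e-01  3.26392563e-01  8.46505123e+01]
 [ 9.99999554e-01  1.50157696e-04  9.32488872e-04  3.86884151e-01]
 [ 8.32410019e-04  3.26392833e-01 -9.45233847e-01 -1.42553633e+02]
 [ 0.00000000e+00  0.00000000e+00  0.00000000e+00  1.00000000e+00]]
```

View pics/scene0.png

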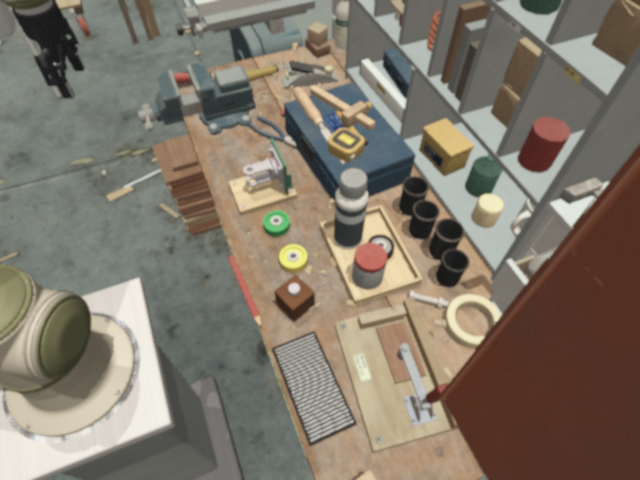

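View pics/top0.png

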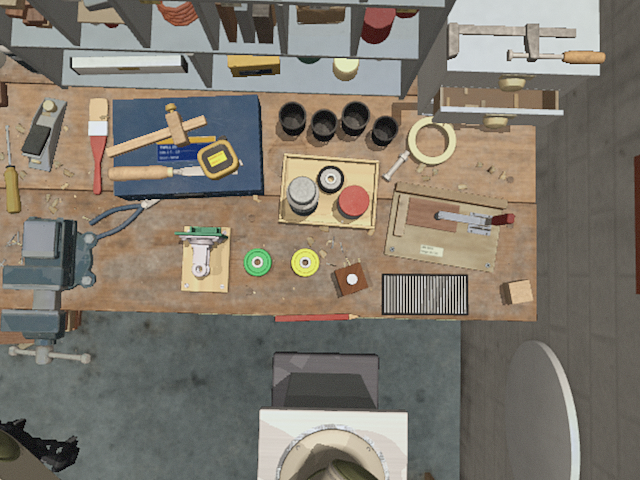

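View pics/wrist0.png

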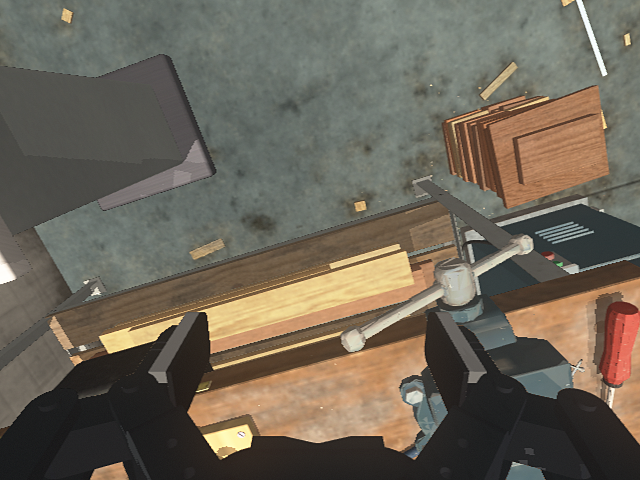

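Top view: tray at about (328,190) with can (302,195), pot (352,201) and wheel (330,178). Fork stand is at (205,260), pin block at (351,280), mat at (425,294), and the decoy wheels are at (257,262) and (305,263). Now measuring.

```bash
cat >> h.py <<'E'
def cloud(c,T=None):
    T=np.array(c['cam_to_world']) if T is None else T
    z=np.array(c['range_z']).astype(float); v,u=np.mgrid[0:480,0:640]
    x=(u-c['cx'])/c['fx']*z; y=-(v-c['cy'])/c['fy']*z
    P=np.stack([x,y,-z,np.ones_like(z)],-1)@T.T
    P=P[...,:3]; P[z==0]=np.nan; return P
def ray(c,u,v,zp,T=None):
    T=np.array(c['cam_to_world']) if T is None else T
    d=T[:3,:3]@np.array([(u-float(c['cx']))/float(c['fx']),-(v-float(c['cy']))/float(c['fy']),-1.]); o=T[:3,3]
    return o+d*(zp-o[2])/d[2]
def wristT(c,s):
    T=np.eye(4); q=s['ee_rot']; T[:3,:3]=R.from_quat([q[1],q[2],q[3],q[0]]).as_matrix(); T[:3,3]=s['eef_pos']
    return T@np.array(c['tool_from_camera'])
E
python3 - <<'E'
from h import *
c=dict(np.load('/tmp/top0.npz')); P=cloud(c); im=c['color']
cv2.imwrite('pics/topA.png',cv2.resize(im[140:320,170:480],None,fx=2.5,fy=2.5,interpolation=cv2.INTER_CUBIC))
print('table',P[300,300],P[250,340],P[110,430], 'nan',np.isnan(P[...,2]).mean())
Z=P[...,2]
sub=(slice(140,320),slice(170,540))
for n,(u0,u1,v0,v1,z0,z1) in dict(can=(280,325,170,220,185,210),pot=(335,375,180,220,80,100),wheel=(312,346,160,195,22,40),pinhead=(335,370,262,300,62,80),block=(328,375,258,300,50,61),board=(175,235,220,300,10,20),arm=(180,220,235,285,82,92),bracket=(170,235,222,240,105,125),mat=(378,472,270,318,3,9),tray=(275,385,150,235,20,28), green=(240,275,245,280,15,40),yel=(288,322,245,280,15,40)).items():
    m=np.zeros(Z.shape,bool); m[v0:v1,u0:u1]=True; m&=(Z>z0)&(Z<z1)
    if m.sum()<5: print(n,m.sum()); continue
    vv,uu=np.nonzero(m); Q=P[m]
    print(n,m.sum(),'z',np.median(Q[:,2]).round(1),'mean',Q.mean(0).round(1),'min',Q.min(0).round(1),'max',Q.max(0).round(1), 'rect',[np.round(a,1) for a in cv2.minAreaRect(Q[:,:2].astype(np.float32))])
for u,v in [(345,65),(430,65),(300,65),(345,30),(180,140),(292,118),(500,220)]: print(u,v,P[v,u].round(0))
E
```

```text
table [382.71524527  78.76816678  -0.71654068] [493.71635047  -5.75097976   2.34508396] [ 800.44247479 -191.96704396   42.64433763] nan 0.00388671875
can 616 z 203.9 mean [596.8  78.1 203.4] min [572.5  52.7 185.2] max [622.7 103.2 210. ] rect [array([597.7,  78. ]), array([50.2, 50.5]), np.float64(0.7)]
pot 754 z 88.5 mean [594.5 -26.3  88.5] min [563.  -57.5  80.1] max [625.5   5.   96.5] rect [array([594.2, -26.2]), array([62.7, 62.1]), np.float64(1.9)]
wheel 556 z 28.6 mean [647.8  20.9  28.6] min [618.2 -11.1  22. ] max [689.1  49.1  38. ] rect [array([654.7,  20.4]), array([57.4, 73.5]), np.float64(85.5)]
pinhead 97 z 70.1 mean [432.8 -26.8  70.2] min [406.8 -58.8  62. ] max [4.509e+02 1.000e-01 7.740e+01] rect [array([427.6, -29.4]), array([36.7, 51.6]), np.float64(13.8)]
block 610 z 56.8 mean [433.5 -26.6  56.8] min [397.9 -61.4  50.3] max [467.6   8.4  61. ] rect [array([433.5, -27.2]), array([56. , 56.5]), np.float64(20.3)]
board 1807 z 15.9 mean [453.5 280.9  15.8] min [397.8 235.2  10. ] max [539.8 336.5  20. ] rect [array([468.8, 285.8]), array([101.1, 141.8]), np.float6
[... 439 characters left out ...]
 -192.5]), array([102. , 204.9]), np.float64(1.4)]
tray 1081 z 24.8 mean [627.9  22.4  24.6] min [542.2 -97.2  20. ] max [701.4 130.9  28. ] rect [array([621.8,  16.3]), array([222.9, 151.1]), np.float64(87.1)]
green 581 z 22.5 mean [464.  173.5  22.7] min [434.6 144.8  15.1] max [492.8 203.2  32.8] rect [array([463.8, 174.1]), array([58. , 58.3]), np.float64(1.6)]
yel 579 z 22.7 mean [466.7  70.7  22.7] min [437.2  35.7  15.1] max [502.2 100.   31.5] rect [array([470.2,  69.6]), array([58.5, 66.7]), np.float64(71.4)]
345 65 [878.  -3.  87.]
430 65 [ 862. -170.  148.]
300 65 [894.  92.  34.]
345 30 [886.   6. 247.]
180 140 [699. 323. 134.]
292 118 [783. 108.   7.]
500 220 [ 555. -310.  150.]
```

View pics/topA.png

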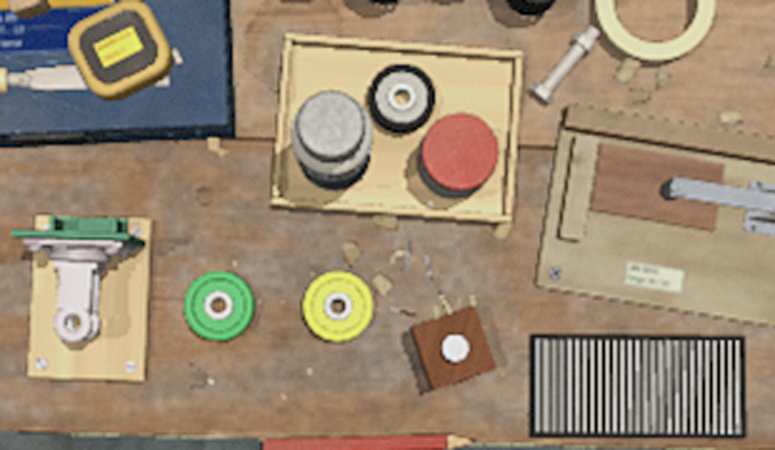

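carry_out(plan=[[85, [0, 0, -5], [0, 0, -0.98]], [85, [0, 0, -5], [0, 0, -0.98]], [85, [0, 0, -5], [0, 0, -0.97]], [85, [-23.6, -27.9, -6], [0, 0, 0]], [85, [-23.6, -27.9, -6], [0, 0, 0]], [85, [-23.6, -27.9, -6], [0, 0, 0]], [85, [-23.6, -27.9, -6], [0, 0, 0]], [85, [-23.6, -27.9, -6], [0, 0, 0]], [85, [-23.6, -27.9, -6], [0, 0, 0]], [85, [-23.6, -27.9, -6], [0, 0, 0]], [85, [-23.6, -27.9, -6], [0, 0, 0]], [85, [-23.6, -27.9, -6], [0, 0, 0]], [85, [-23.6, -27.9, -6], [0, 0, 0]], [85, [-23.6, -27.9, -6], [0, 0, 0]], [85, [-23.6, -27.9, -6], [0, 0, 0]], [85, [-23.6, -27.9, -6], [0, 0, 0]], [85, [-23.6, -27.9, -6], [0, 0, 0]], [85, [-23.6, -27.9, -6], [0, 0, 0]], [85, [-23.6, -27.9, -6], [0, 0, 0]], [85, [-23.6, -27.9, -6], [0, 0, 0]]])

```text
time_s: 1.82
eef_pos: [560.6, 24.6, 348.4]
ee_rot: [-0.0, 0.0, 1.0, 0.0]
force: [0.9, 1.7, -0.5]
grip_width: 0.994
```

```bash
python3 - <<'E'
from h import *
s=ctrl.sense(); print(s['eef_pos'],s['ee_rot'])
c=cap('wrist','w1'); np.save('/tmp/w1T.npy',wristT(c,s))
E
```

```text
[560.57901254  24.57941172 348.35078524] [-2.30305052e-04  1.05124997e-04  9.99999965e-01  7.19032905e-05]
```

View pics/w1.png

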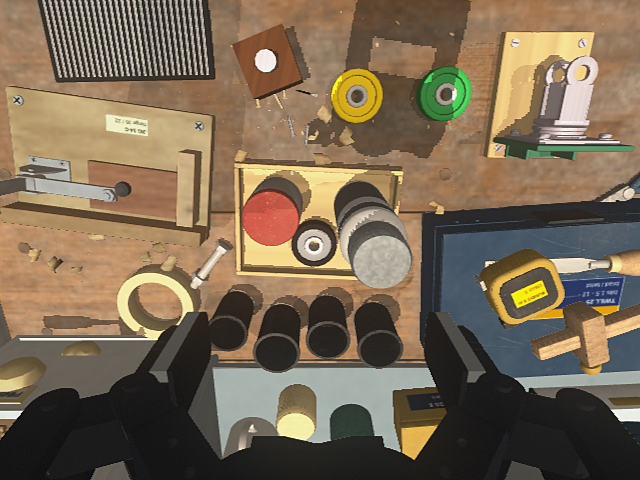

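Wrist view: can cap at about (381,258), red lid (271,217), wheel hub (315,243), pin head (265,61), fork hole near (580,68), mat (130,40). I'll fit these shapes.

```bash
cat >> h.py <<'E'
def blob(im,lo,hi,roi,show=None):
    h=cv2.cvtColor(im,cv2.COLOR_BGR2HSV); m=cv2.inRange(h,np.array(lo),np.array(hi)); k=np.zeros_like(m); u0,u1,v0,v1=roi; k[v0:v1,u0:u1]=m[v0:v1,u0:u1]
    k=cv2.morphologyEx(k,cv2.MORPH_OPEN,np.ones((3,3)))
    cs,_=cv2.findContours(k,cv2.RETR_EXTERNAL,cv2.CHAIN_APPROX_NONE)
    return max(cs,key=cv2.contourArea),k
E
python3 - <<'E'
from h import *
c=dict(np.load('/tmp/w1.npz')); T=np.load('/tmp/w1T.npy'); im=c['color']; P=cloud(c,T)
hsv=cv2.cvtColor(im,cv2.COLOR_BGR2HSV)
for u,v in [(381,258),(271,217),(315,243),(265,61),(550,80),(360,95),(332,243),(305,230)]: print((u,v),hsv[v,u],P[v,u].round(1))
cv2.imwrite('pics/w1z.png',cv2.resize(im[150:300,225:425],None,fx=4,fy=4,interpolation=cv2.INTER_CUBIC))
cv2.imwrite('pics/w1f.png',cv2.resize(im[20:170,480:640],None,fx=4,fy=4,interpolation=cv2.INTER_CUBIC))
# lid
ct,_=blob(im,(0,100,60),(12,255,255),(235,310,170,260)); hull=cv2.convexHull(ct); e=cv2.fitEllipse(ct); print('lid',e, ray(c,*e[0],88,T))
E
```

```text
(381, 258) [ 17  26 183] [593.5  76.9 203.9]
(271, 217) [  4 166 214] [592.4 -26.1  87.3]
(315, 243) [ 16 126 130] [652.1  21.9   7.1]
(265, 61) [  5  11 244] [433.6 -27.7  70.2]
(550, 80) [  5  19 241] [450.4 274.8  50.2]
(360, 95) [15 99 85] [ 4.641e+02  7.680e+01 -3.000e-01]
(332, 243) [17 75 61] [644.7  44.1  27.5]
(305, 230) [ 12 104  54] [626.8   9.3  27.8]
lid ((270.3074951171875, 216.918212890625), (56.26786804199219, 57.64120864868164), 111.10211944580078) [592.06545086 -26.72824378  88.        ]
```

View pics/w1z.png

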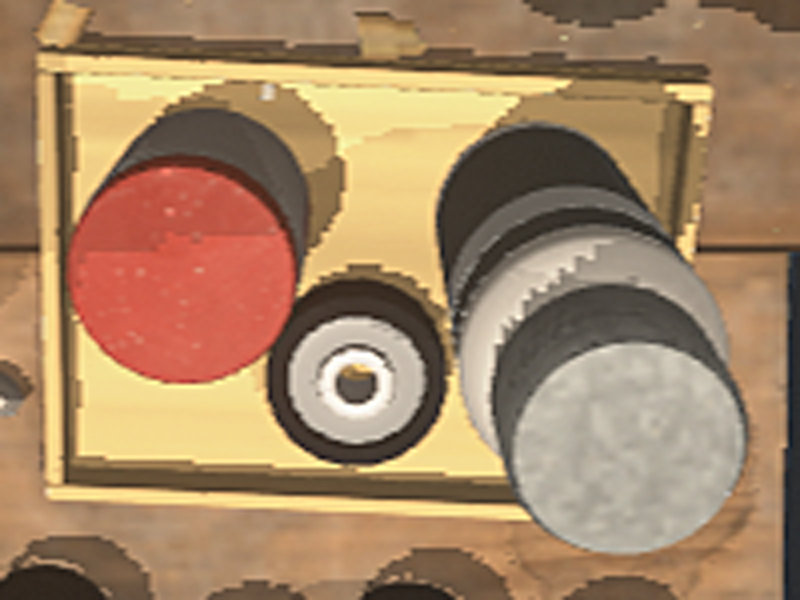

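View pics/w1f.png

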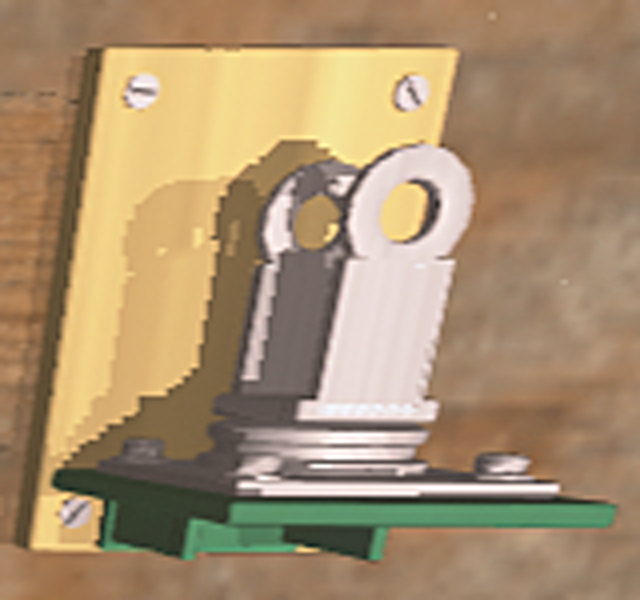

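Zoomed: cap top centre at about (382.5,261.7), wheel hub (314.2,245), upper arm hole (582.5,72.5), lower arm hole about (559,75).

```bash
python3 - <<'E'
from h import *
c=dict(np.load('/tmp/w1.npz')); T=np.load('/tmp/w1T.npy'); im=c['color']
t=dict(np.load('/tmp/top0.npz')); ti=t['color']
for n,u,v,z in [('cap',382.5,261.7,204),('hub',314.2,245,30),('uhole',582.5,72.5,86),('pin',265.5,61,70)]: print(n,ray(c,u,v,z,T).round(1))
# circles from masks, wrist & top
def sat(c,im,T,lo,hi,roi,z,n):
    ct,k=blob(im,lo,hi,roi); e=cv2.fitEllipse(cv2.convexHull(ct)); print(n,np.round(e[0],1),np.round(e[1],1),ray(c,*e[0],z,T).round(1))
sat(c,im,T,(0,0,140),(40,60,255),(345,420,234,300),204,'cap w')
sat(t,ti,None,(0,0,120),(40,60,255),(284,322,172,215),204,'cap t')
sat(t,ti,None,(0,100,60),(12,255,255),(333,375,180,222),88,'lid t')
sat(c,im,T,(0,0,200),(40,60,255),(250,283,45,78),70,'pin w')
sat(t,ti,None,(0,0,200),(40,60,255),(340,365,270,292),70,'pin t')
sat(c,im,T,(0,0,0),(180,255,100),(288,340,217,270),28,'tyre w')
sat(t,ti,None,(0,0,0),(180,255,100),(314,346,163,194),28,'tyre t')
cv2.imwrite('pics/t0f.png',cv2.resize(ti[220:300,170:250],None,fx=7,fy=7,interpolation=cv2.INTER_CUBIC))
E
```

```text
cap [596.7  78.3 204. ]
hub [646.5  21.   30. ]
uhole [445.7 285.1  86. ]
pin [433.5 -27.2  70. ]
cap w [381.6 261.6] [52.2 58.1] [596.6  77.5 204. ]
cap t [302.3 192.7] [32.6 33.3] [590.6  76.3 204. ]
lid t [353.5 200.3] [30.6 30.7] [593.5 -27.1  88. ]
pin w [265.2  60.6] [21.1 21.6] [433.1 -27.5  70. ]Traceback (most recent call last):
  File "<stdin>", line 12, in <module>
  File "<stdin>", line 7, in sat
  File "h.py", line 23, in blob
    return max(cs,key=cv2.contourArea),k
           ~~~^^^^^^^^^^^^^^^^^^^^^^^^
ValueError: max() iterable argument is empty
```

carry_out(plan=[[85, [-9, 13.4, 10], [0, 0, 0]], [85, [-9, 13.4, 10], [0, 0, 0]], [85, [-9, 13.4, 10], [0, 0, 0]], [85, [-9.2, 13.4, 10], [0, 0, 0]], [85, [0, 0, 25], [0, 0, 0]], [85, [0, 0, 25], [0, 0, 0]], [85, [0, 0, 25], [0, 0, 0]], [85, [0, 0, 20], [0, 0, 0]], [85, [0, 0, 20], [0, 0, 0]], [85, [0, 0, 10], [0, 0, 0]], [85, [0, 0, 9.4], [0, 0, 0]], [85, [0, 0, 0], [0, 0, 0]], [85, [0, 0, 0], [0, 0, 0]]])

```text
time_s: 2.95
eef_pos: [596.2, 79.8, 174.4]
ee_rot: [0.0, 0.0, 1.0, -0.0]
force: [-0.2, 0.2, 0.7]
grip_width: 0.994
```

```bash
python3 - <<'E'
from h import *
s=ctrl.sense(); print(s['eef_pos'],s['ee_rot'],s['force'])
c=cap('wrist','w2'); np.save('/tmp/w2T.npy',wristT(c,s)); cap('scene','s2')
im=cv2.imread('pics/s2.png'); cv2.imwrite('pics/s2z.png',cv2.resize(im[100:320,250:480],None,fx=2.6,fy=2.6))
E
```

```text
[596.23109711  79.77908108 174.41763186] [ 2.93161925e-04  8.23709202e-06  9.99999957e-01 -3.10898831e-05] [-0.1975911   0.16348643  0.67595814]
```

View pics/w2.png

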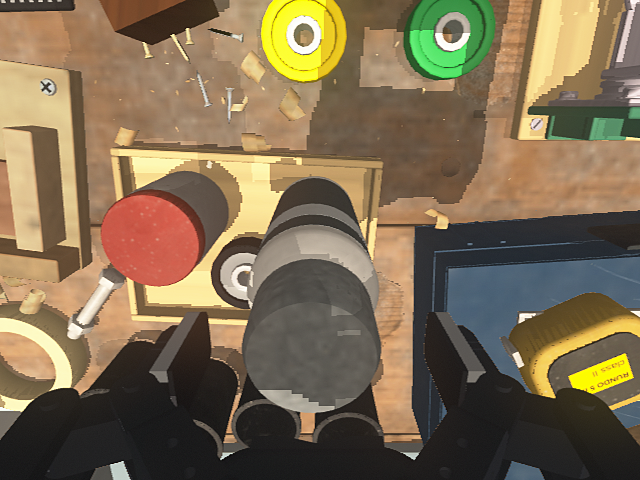

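View pics/s2z.png

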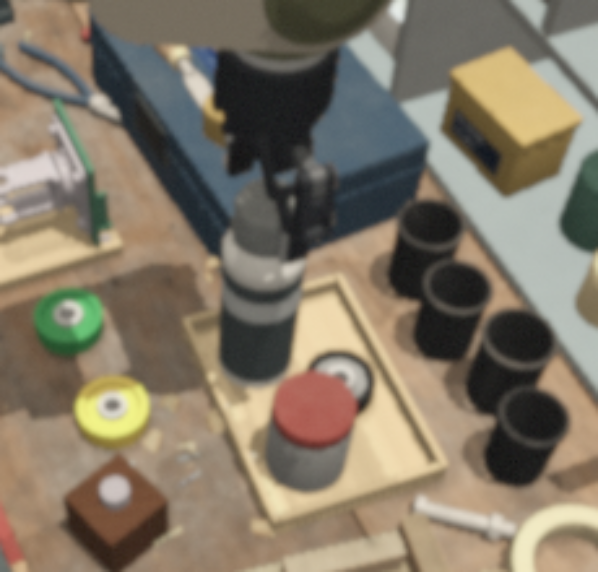

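The wrist view shows the cap at about (312,345) with the finger midpoint near u=317, so it is roughly 2 mm off in y. I'll fix that and check x.

```bash
python3 - <<'E'
from h import *
c=dict(np.load('/tmp/w2.npz')); T=np.load('/tmp/w2T.npy')
for p in [(313,345),(313,341),(312,349)]: print(ray(c,*p,204,T).round(1))
g=cv2.resize(c['color'][240:430,200:430],None,fx=3,fy=3); cv2.imwrite('pics/w2z.png',g)
E
```

```text
[590.7  78.7 204. ]
[589.   78.7 204. ]
[592.3  78.4 204. ]
```

View pics/w2z.png

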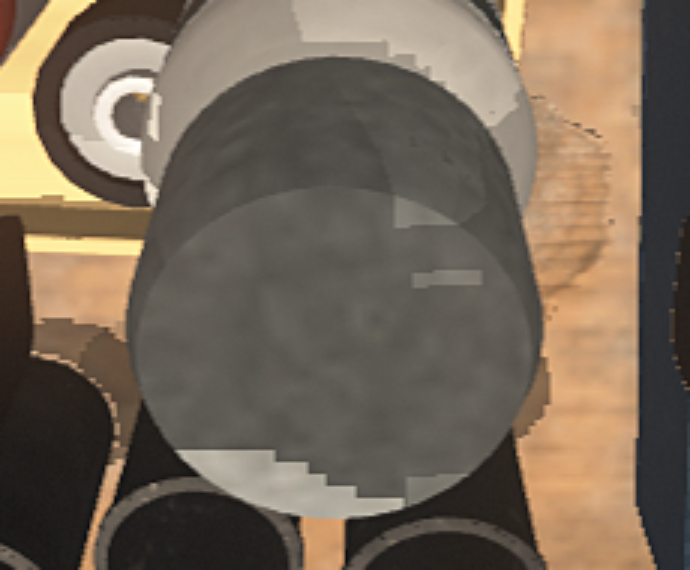

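carry_out(plan=[[85, [0, -1.3, 0], [0, 0, 0]], [70, [0, 0, 0], [0, 0, 0]], [48, [0, 0, 0], [0, 0, 0]], [40, [0, 0, 0], [0, 0, 0]], [40, [0, 0, 0], [0, 0, 0]], [40, [0, 0, 0], [0, 0, 0]], [40, [0, 0, 0], [0, 0, 0]], [40, [0, 0, 0], [0, 0, 0]], [40, [0, 0, 0], [0, 0, 0]]], grip_force=40)

```text
time_s: 3.8
eef_pos: [596.2, 78.4, 174.4]
ee_rot: [0.0, 0.0, 1.0, -0.0]
force: [-0.6, -0.4, 6.2]
grip_width: 0.601
```

Gripped at 51 mm. Pick pose recorded: (596.2, 78.4, 174.4).

carry_out(plan=[[40, [0, 0, -5], [0, 0, 0]], [40, [0, 0, -10], [0, 0, 0]], [40, [0, 0, -20], [0, 0, 0]], [40, [0, 0, -25], [0, 0, 0]], [40, [0, 0, -25], [0, 0, 0]], [40, [0, 0, -20], [0, 0, 0]], [40, [6, -10, -5], [0, 0, 0]], [40, [14, -23, 0], [0, 0, 0]], [40, [20, -34, 0], [0, 0, 0]], [40, [20, -34, 0], [0, 0, 0]], [40, [20, -34, 0], [0, 0, 0]], [40, [20, -34, 0], [0, 0, 0]], [40, [20, -34, 0], [0, 0, 0]], [40, [20, -34, 0], [0, 0, 0]], [40, [20, -34, 0], [0, 0, 0]], [40, [14, -23, 0], [0, 0, 0]], [40, [10, -17, 0], [0, 0, 0]], [40, [5, -8, 0], [0, 0, 0]], [40, [3, -4.4, 0], [0, 0, 0]], [40, [0, 0, 0], [0, 0, 0]]])

```text
time_s: 5.47
eef_pos: [403.4, -245.0, 283.5]
ee_rot: [-0.0, 0.0, 1.0, 0.0]
force: [-0.1, -0.1, -3.2]
grip_width: 0.604
```

```bash
python3 - <<'E'
from h import *
s=ctrl.sense(); print(s['eef_pos'],s['joints'],s['force'])
c=cap('wrist','w3'); np.save('/tmp/w3T.npy',wristT(c,s)); cap('top','t3')
E
```

```text
[ 403.44074212 -245.02705036  283.46443875] [-7.94759528e-01  1.60098247e-01  1.55517293e+00  1.16634934e-05
  1.42727650e+00 -2.36473094e+00] [-0.06979693 -0.14807531 -3.1823418 ]
```

View pics/w3.png

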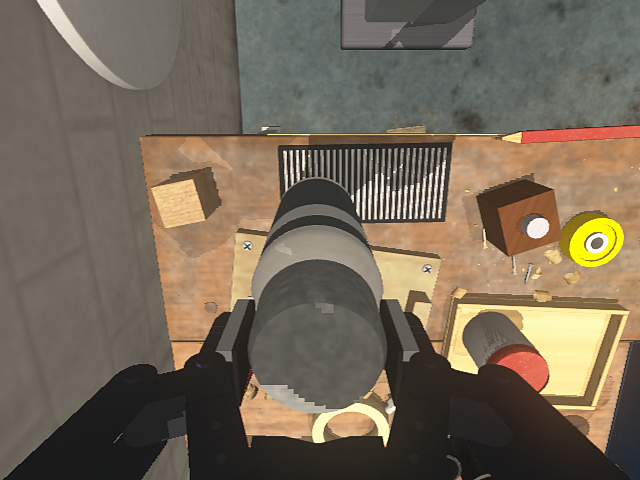

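View pics/t3.png

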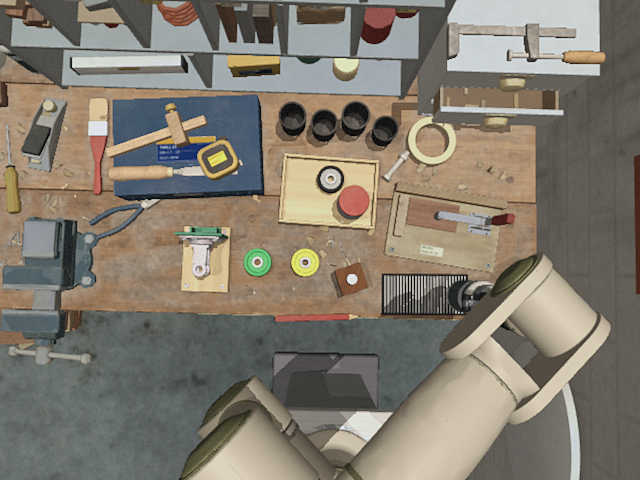

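Can is held upright. The mat shows corners at (280,147), (450,142) and (445,220). Checking its extent before lowering.

```bash
python3 - <<'E'
from h import *
c=dict(np.load('/tmp/w3.npz')); T=np.load('/tmp/w3T.npy')
for p in [(279,146),(452,142),(445,221)]: print(ray(c,*p,5,T).round(1))
t=dict(np.load('/tmp/top0.npz'))
for p in [(382,275),(467,275),(467,314),(382,314)]: print(ray(t,*p,5).round(1))
E
```

```text
[ 360.3 -285.8    5. ]
[356.3 -99.    5. ]
[445.2 -97.    5. ]
[441.5 -98.5   5. ]
[ 446.1 -284.8    5. ]
[ 361.5 -285.3    5. ]
[ 357.1 -100.     5. ]
```

carry_out(plan=[[40, [0, 0, 10], [0, 0, 0]], [40, [0, 0, 20], [0, 0, 0]], [40, [0, 0, 25], [0, 0, 0]], [40, [0, 0, 25], [0, 0, 0]], [40, [0, 0, 15], [0, 0, 0]], [40, [0, 0, 6], [0, 0, 0]], [40, [0, 0, 4], [0, 0, 0]], [40, [0, 0, 3], [0, 0, 0]], [40, [0, 0, 1], [0, 0, 0]], [40, [0, 0, 0], [0, 0, 0]]])

```text
time_s: 6.4
eef_pos: [404.3, -245.0, 175.4]
ee_rot: [0.0, -0.0, 1.0, -0.0]
force: [0.3, -0.8, -2.5]
grip_width: 0.598
```

carry_out(plan=[[40, [0, 0, 1], [0, 0, 0]], [40, [0, 0, 0.7], [0, 0, 0]], [40, [0, 0, 0], [0, 0, 0]], [40, [0, 0, 0], [0, 0, 0]]])

```text
time_s: 6.73
eef_pos: [404.1, -245.1, 173.5]
ee_rot: [0.0, 0.0, 1.0, -0.0]
force: [-0.4, -0.0, -2.0]
grip_width: 0.599
```

carry_out(plan=[[40, [0, 0, 0.7], [0, 0, 0]], [40, [0, 0, 0], [0, 0, 0]], [40, [0, 0, 0], [0, 0, 0]]])

```text
time_s: 6.98
eef_pos: [404.4, -245.2, 173.4]
ee_rot: [0.001, 0.0, 1.0, -0.001]
force: [-0.4, 0.3, 6.6]
grip_width: 0.601
```

On the mat. Releasing and rising.

carry_out(plan=[[55, [0, 0, 0], [0, 0, 0]], [65, [0, 0, 0], [0, 0, 0]], [85, [0, 0, 0], [0, 0, 0]], [85, [0, 0, 0], [0, 0, 0]], [85, [0, 0, 0], [0, 0, 0]], [85, [0, 0, -10], [0, 0, 0]], [85, [0, 0, -20], [0, 0, 0]], [85, [0, 0, -25], [0, 0, 0]], [85, [0, 0, -20], [0, 0, 0]], [85, [0, 0, 0], [0, 0, 0]]])

```text
time_s: 7.82
eef_pos: [405.0, -245.8, 251.2]
ee_rot: [0.002, -0.0, 1.0, -0.002]
force: [0.2, 0.3, 1.2]
grip_width: 0.996
```

```bash
python3 - <<'E'
from h import *
s=ctrl.sense(); print(s['eef_pos'],s['force'],s['grip_width'])
c=cap('wrist','w4'); np.save('/tmp/w4T.npy',wristT(c,s))
E
```

```text
[ 404.983745   -245.83578528  251.16176238] [0.19519045 0.33644848 1.2489094 ] 0.9958930055025671
```

View pics/w4.png

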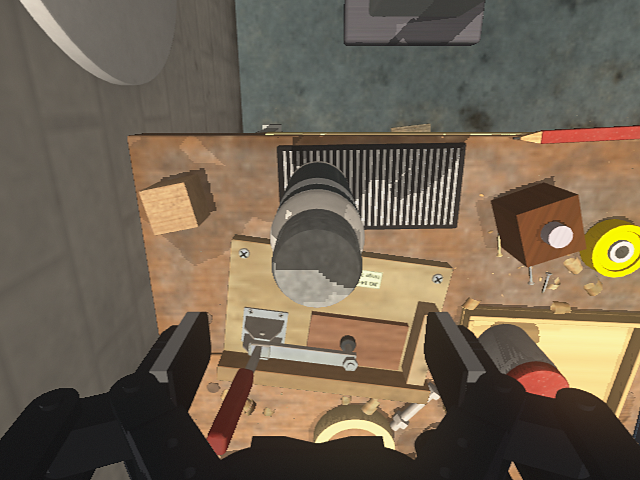

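Can stands upright at (318,235) on the mat. Going over the pot.

carry_out(plan=[[85, [-10, 11, 0], [0, 0, 0]], [85, [-20, 23, 0], [0, 0, 0]], [85, [-23, 27, 0], [0, 0, 0]], [85, [-23, 27, 0], [0, 0, 0]], [85, [-23, 27, 0], [0, 0, 0]], [85, [-23, 27, 0], [0, 0, 0]], [85, [-23, 27, 5], [0, 0, 0]], [85, [-20, 23, 10], [0, 0, 0]], [85, [-15, 18, 15], [0, 0, 0]], [85, [-8, 8.8, 20], [0, 0, 0]], [85, [0, 0, 20], [0, 0, 0]], [85, [0, 0, 20], [0, 0, 0]], [85, [0, 0, 15], [0, 0, 0]], [85, [0, 0, 6], [0, 0, 0]], [85, [0, 0, 0], [0, 0, 0]], [85, [0, 0, 0], [0, 0, 0]]])

```text
time_s: 9.2
eef_pos: [592.0, -26.2, 136.6]
ee_rot: [-0.0, 0.0, 1.0, 0.0]
force: [-0.4, 0.1, 0.7]
grip_width: 0.995
```

```bash
python3 - <<'E'
from h import *
s=ctrl.sense(); print(s['eef_pos'],s['force'],s['grip_width'])
c=cap('wrist','w5'); T=wristT(c,s); np.save('/tmp/w5T.npy',T)
ct,k=blob(c['color'],(0,100,60),(12,255,255),(150,450,200,460)); e=cv2.fitEllipse(cv2.convexHull(ct)); print(e,ray(c,*e[0],88,T))
E
```

```text
[592.01399304 -26.1618174  136.58397971] [-0.43279205  0.05034109  0.69594881] 0.9945864338366375
((314.6021728515625, 266.5088806152344), (111.30574035644531, 114.6328353881836), 91.66463470458984) [590.76546122 -27.18735997  88.        ]
```

View pics/w5.png

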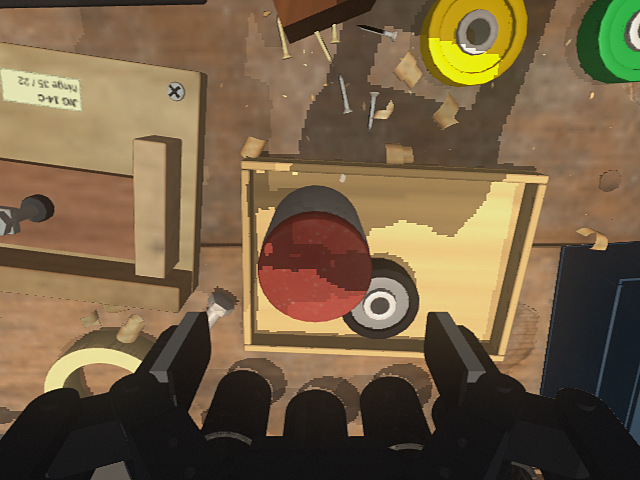

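Red lid at (315,266) fits to (591,-27.2), under 1 mm off in y. The space under the jaws is clear, so I'll lower and grip.

carry_out(plan=[[85, [0, -0.9, 15], [0, 0, 0]], [85, [0, 0, 22], [0, 0, 0]], [85, [0, 0, 22], [0, 0, 0]], [85, [0, 0, 18], [0, 0, 0]], [85, [0, 0, 12], [0, 0, 0]], [85, [0, 0, 6], [0, 0, 0]], [85, [0, 0, 0], [0, 0, 0]], [70, [0, 0, 0], [0, 0, 0]], [60, [0, 0, 0], [0, 0, 0]], [55, [0, 0, 0], [0, 0, 0]], [55, [0, 0, 0], [0, 0, 0]], [55, [0, 0, 0], [0, 0, 0]], [55, [0, 0, 0], [0, 0, 0]]], grip_force=40)

```text
time_s: 10.33
eef_pos: [592.9, -27.3, 43.1]
ee_rot: [0.001, -0.0, 1.0, -0.0]
force: [-0.3, -0.6, 6.3]
grip_width: 0.76
```

carry_out(plan=[[55, [0, 0, -5], [0, 0, 0]], [55, [0, 0, -10], [0, 0, 0]], [55, [0, 0, -20], [0, 0, 0]], [55, [0, 0, -25], [0, 0, 0]], [55, [0, 0, -25], [0, 0, 0]], [55, [0, 0, -10], [0, 0, 0]], [55, [8, -4.5, 0], [0, 0, 0]], [55, [17, -9.6, 0], [0, 0, 0]], [55, [25, -14, 0], [0, 0, 0]], [55, [28, -16, 0], [0, 0, 0]], [55, [28, -16, 0], [0, 0, 0]], [55, [28, -16, 0], [0, 0, 0]], [55, [25, -14, 0], [0, 0, 0]], [55, [17, -9.6, 0], [0, 0, 0]], [55, [10, -5.7, 10], [0, 0, 0]], [55, [5, -2.6, 20], [0, 0, 0]], [55, [0, 0, 20], [0, 0, 0]], [55, [0, 0, 20], [0, 0, 0]], [55, [0, 0, 10], [0, 0, 0]], [55, [0, 0, 0], [0, 0, 0]]])

```text
time_s: 12.0
eef_pos: [399.7, -134.2, 54.7]
ee_rot: [-0.002, 0.0, 1.0, 0.001]
force: [0.2, 0.7, -2.9]
grip_width: 0.76
```

```bash
python3 - <<'E'
from h import *
s=ctrl.sense(); print(s['eef_pos'],s['force'],s['grip_width'])
c=cap('wrist','w6')
E
```

```text
[ 399.72608604 -134.23252132   54.73019447] [ 0.15217917  0.68524239 -2.92419372] 0.7598194617989324
```

View pics/w6.png

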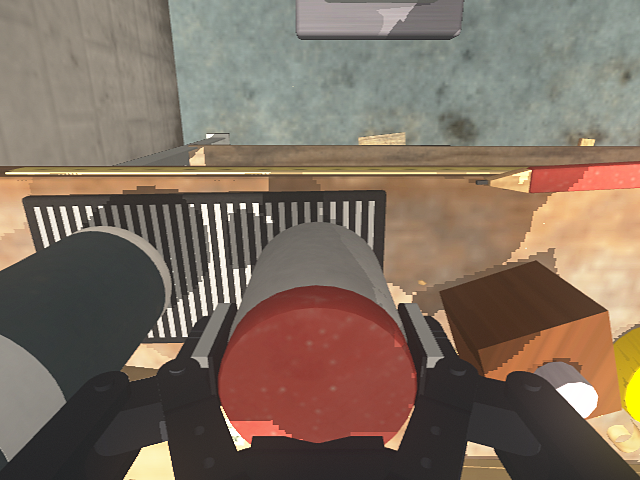

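Pot held, the can is about 45 mm away. Lowering 12.6 mm onto the mat, and I'll open only a little because the linkage is near the can.

carry_out(plan=[[55, [0, 0, 5], [0, 0, 0]], [55, [0, 0, 4], [0, 0, 0]], [55, [0, 0, 2], [0, 0, 0]], [55, [0, 0, 1], [0, 0, 0]], [55, [0, 0, 0.4], [0, 0, 0]], [55, [0, 0, 0.5], [0, 0, 0]], [55, [0, 0, 0], [0, 0, 0]]])

```text
time_s: 12.63
eef_pos: [401.1, -135.1, 43.7]
ee_rot: [0.0, -0.0, 1.0, -0.0]
force: [-0.3, 0.8, -3.1]
grip_width: 0.759
```

carry_out(plan=[[55, [0, 0, 0.8], [0, 0, 0]], [55, [0, 0, 0.7], [0, 0, 0]], [55, [0, 0, 0.4], [0, 0, 0]], [55, [0, 0, 0], [0, 0, 0]], [55, [0, 0, 0], [0, 0, 0]]])

```text
time_s: 13.05
eef_pos: [401.0, -135.0, 42.0]
ee_rot: [0.0, -0.0, 1.0, -0.0]
force: [-3.1, 1.5, 5.8]
grip_width: 0.756
```

Contact. Releasing and rising past the can's top.

carry_out(plan=[[70, [0, 0, 0], [0, 0, 0]], [75, [0, 0, 0], [0, 0, 0]], [75, [0, 0, 0], [0, 0, 0]], [75, [0, 0, 0], [0, 0, 0]], [75, [0, 0, -6], [0, 0, 0]], [75, [0, 0, -15], [0, 0, 0]], [75, [0, 0, -25], [0, 0, 0]], [75, [0, 0, -30], [0, 0, 0]], [75, [0, 0, -30], [0, 0, 0]], [75, [0, 0, -30], [0, 0, 0]], [75, [0, 0, -30], [0, 0, 0]], [75, [0, 0, -25], [0, 0, 0]], [75, [0, 0, -10], [0, 0, 0]], [75, [0, 0, 0], [0, 0, 0]]])

```text
time_s: 14.22
eef_pos: [401.7, -135.4, 245.3]
ee_rot: [0.002, -0.0, 1.0, -0.001]
force: [0.6, -0.4, 0.3]
grip_width: 0.876
```

```bash
python3 - <<'E'
from h import *
s=ctrl.sense(); print(s['eef_pos'],s['force'],s['grip_width'])
c=cap('wrist','w7'); np.save('/tmp/w7T.npy',wristT(c,s))
E
```

```text
[ 401.6961838  -135.42844067  245.34783876] [ 0.60816168 -0.38019797  0.32267594] 0.8763599031122277
```

View pics/w7.png

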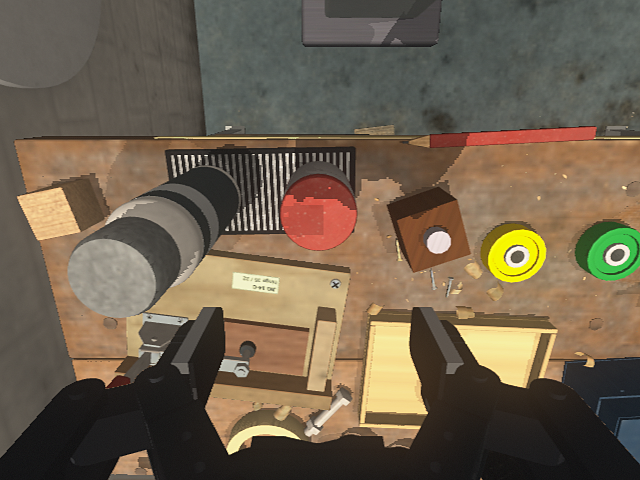

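Both stand on the mat, pot at (318,212), can to the left. On to the wheel.

carry_out(plan=[[85, [-10, 6.4, 0], [0, 0, 0]], [85, [-20, 12.8, 0], [0, 0, 0]], [85, [-28, 18, 0], [0, 0, 0]], [85, [-30, 19.2, 0], [0, 0, 0]], [85, [-30, 19.2, 0], [0, 0, 0]], [85, [-30, 19.2, 0], [0, 0, 0]], [85, [-30, 19.2, 0], [0, 0, 0]], [85, [-28, 18, 5], [0, 0, 0]], [85, [-20, 12.8, 10], [0, 0, 0]], [85, [-12, 7.7, 20], [0, 0, 0]], [85, [-6.5, 4, 25], [0, 0, 0]], [85, [0, 0, 25], [0, 0, 0]], [85, [0, 0, 25], [0, 0, 0]], [85, [0, 0, 15], [0, 0, 0]], [85, [0, 0, 6], [0, 0, 0]], [85, [0, 0, 0], [0, 0, 0]], [85, [0, 0, 0], [0, 0, 0]]])

```text
time_s: 15.68
eef_pos: [645.5, 21.5, 111.9]
ee_rot: [-0.0, -0.0, 1.0, -0.0]
force: [1.0, -0.5, 0.8]
grip_width: 0.994
```

```bash
python3 - <<'E'
from h import *
s=ctrl.sense(); print(s['eef_pos'],s['force'],s['grip_width'])
c=cap('wrist','w8'); T=wristT(c,s); np.save('/tmp/w8T.npy',T)
c=cap('top','t8')
E
```

```text
[645.54549502  21.46446282 111.89019813] [ 0.98514682 -0.46236027  0.75366216] 0.9939650527288967
```

View pics/w8.png

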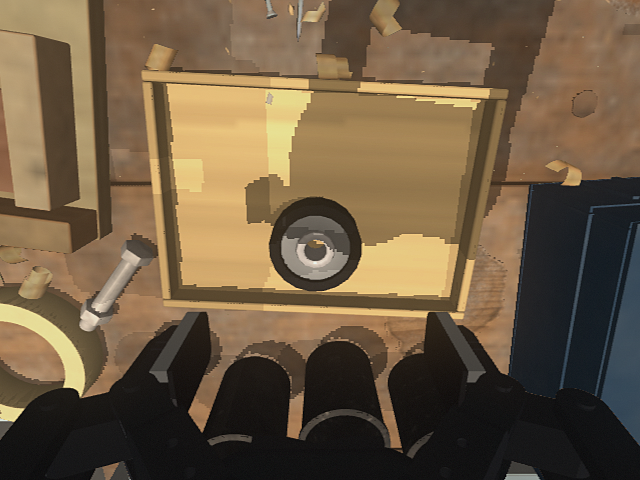

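```bash
python3 - <<'E'
from h import *
c=dict(np.load('/tmp/w8.npz')); T=np.load('/tmp/w8T.npy'); im=c['color']
ct,k=blob(im,(0,0,0),(180,255,62),(262,368,190,298)); e=cv2.fitEllipse(cv2.convexHull(ct)); print('tyre',e, ray(c,*e[0],29,T).round(1))
cv2.imwrite('pics/w8z.png',cv2.resize(im[180:310,250:380],None,fx=5,fy=5,interpolation=cv2.INTER_CUBIC))
P=cloud(c,T); print(P[285,315],P[230,285],P[265,300],P[150,350])
E
```

```text
tyre ((315.1299743652344, 244.1844940185547), (91.43475341796875, 94.24227142333984), 3.581913709640503) [643.9  20.5  29. ]
[672.52553244  20.38970515  28.82964168] [634.41331311   1.78948392  29.24476356] [659.30907336  10.63568024  26.40888306] [588.07070261  42.86022631   6.12343466]
```

View pics/w8z.png

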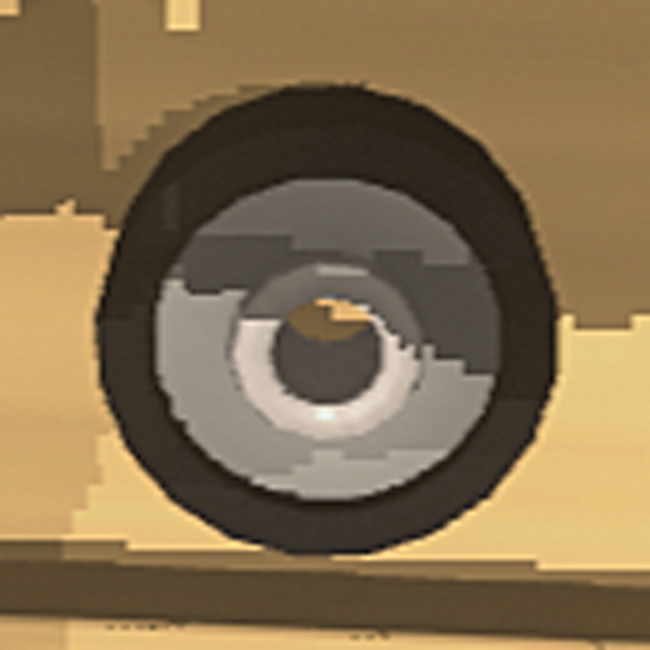

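Hub ring centre is at about (315.2,249), so the wheel is at (646.4,20.6), under 1 mm from the tool. Lowering to grip.

carry_out(plan=[[85, [-0.5, -0.8, 15], [0, 0, 0]], [85, [0, 0, 25], [0, 0, 0]], [85, [0, 0, 25], [0, 0, 0]], [85, [0, 0, 20], [0, 0, 0]], [85, [0, 0, 12], [0, 0, 0]], [85, [0, 0, 7], [0, 0, 0]], [85, [0, 0, 4], [0, 0, 0]], [85, [0, 0, 0], [0, 0, 0]], [85, [0, 0, 0], [0, 0, 0]]])

```text
time_s: 16.53
eef_pos: [646.7, 20.6, 4.9]
ee_rot: [0.001, -0.0, 1.0, -0.0]
force: [0.1, -0.3, -0.2]
grip_width: 0.992
```

```bash
python3 - <<'E'
from h import *
s=ctrl.sense(); print(s['eef_pos'],s['force'],s['grip_width'])
c=cap('wrist','w9'); T=wristT(c,s); np.save('/tmp/w9T.npy',T)
E
```

```text
[646.67173402  20.59886944   4.86701826] [ 0.11827472 -0.29935104 -0.22931156] 0.9917643471118812
```

View pics/w9.png

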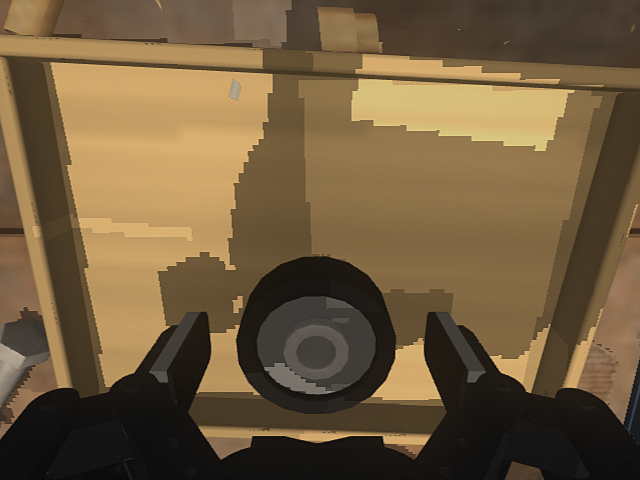

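Wheel at (316,350), centred between the fingers.

carry_out(plan=[[85, [0, 0, 1], [0, 0, 0]], [70, [0, 0, 0], [0, 0, 0]], [60, [0, 0, 0], [0, 0, 0]], [50, [0, 0, 0], [0, 0, 0]], [50, [0, 0, 0], [0, 0, 0]], [50, [0, 0, 0], [0, 0, 0]], [50, [0, 0, 0], [0, 0, 0]], [50, [0, 0, 0], [0, 0, 0]]], grip_force=50)

```text
time_s: 17.25
eef_pos: [646.5, 20.7, 3.6]
ee_rot: [0.001, -0.0, 1.0, -0.0]
force: [-0.8, 0.2, 6.1]
grip_width: 0.684
```

```bash
python3 - <<'E'
from h import *
s=ctrl.sense(); print(s['eef_pos'],s['force'],s['grip_width'])
c=cap('wrist','w10'); T=wristT(c,s); np.save('/tmp/w10T.npy',T)
im=c['color']; cv2.imwrite('pics/w10z.png',cv2.resize(im[240:430,220:420],None,fx=4,fy=3.15,interpolation=cv2.INTER_CUBIC))
for v in (345,350,355): print(ray(c,316,v,30,T))
E
```

```text
[646.45254244  20.69646909   3.60310645] [-0.75136857  0.19761938  6.05020645] 0.6840683670822053
[643.09913806  20.68772252  30.        ]
[645.2145654   20.68490647  30.        ]
[647.35160686  20.68206164  30.        ]
```

View pics/w10z.png

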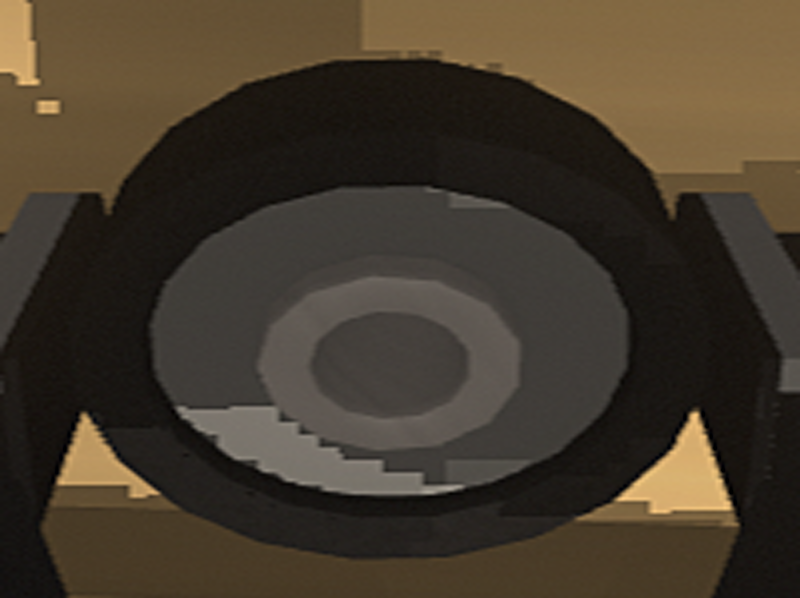

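Wheel gripped, hub about 1 mm beyond the TCP in x. Lifting it and going to the fork's open end.

carry_out(plan=[[50, [0, 0, -5], [0, 0, 0]], [50, [0, 0, -15], [0, 0, 0]], [50, [0, 0, -30], [0, 0, 0]], [50, [0, 0, -35], [0, 0, 0]], [50, [0, 0, -35], [0, 0, 0]], [50, [8, 8, -20], [0, 0, 0]], [50, [18, 18, 0], [0, 0, 0]], [50, [25, 25, 0], [0, 0, 0]], [50, [26, 26, 0], [0, 0, 0]], [50, [26, 26, 0], [0, 0, 0]], [50, [26, 26, 0], [0, 0, 0]], [50, [26, 26, 0], [0, 0, 0]], [50, [26, 26, 0], [0, 0, 0]], [50, [26, 26, 0], [0, 0, 0]], [50, [24, 24, 0], [0, 0, 0]], [50, [18, 18, 0], [0, 0, 0]], [50, [12, 11, 0], [0, 0, 0]], [50, [5.5, 4.6, 0], [0, 0, 0]], [50, [0, 0, 0], [0, 0, 0]], [50, [0, 0, 0], [0, 0, 0]]])

```text
time_s: 18.97
eef_pos: [379.9, 285.0, 142.8]
ee_rot: [0.0, -0.0, 1.0, -0.0]
force: [0.1, -0.2, 0.2]
grip_width: 0.683
```

```bash
python3 - <<'E'
from h import *
s=ctrl.sense(); print(s['eef_pos'],s['joints'],s['force'],s['grip_width'])
c=cap('wrist','w11'); T=wristT(c,s); np.save('/tmp/w11T.npy',T)
E
```

```text
[379.91583477 284.97912932 142.79728638] [ 3.96318935e-01  2.98045395e-01  1.76657038e+00 -2.98999013e-04
  1.07670867e+00 -1.17448551e+00] [ 0.12729431 -0.15671294  0.20427242] 0.6834916019546522
```

View pics/w11.png

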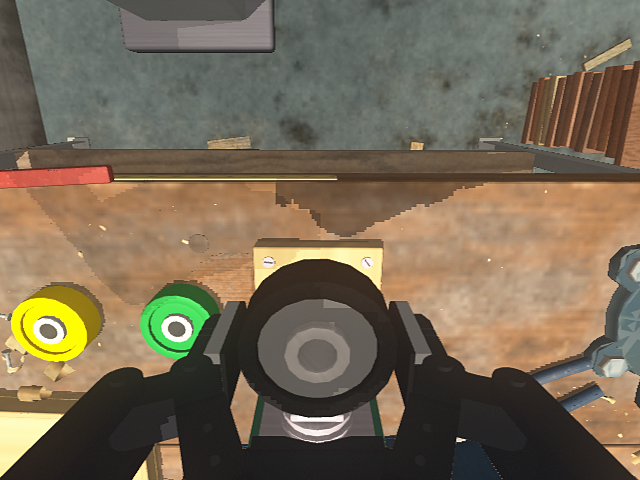

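Wheel is held flat. The board's near edge corners are at (256,241) and (383,241). I'll refine the fork axis from the earlier top view as well.

```bash
python3 - <<'E'
from h import *
c=dict(np.load('/tmp/w11.npz')); T=np.load('/tmp/w11T.npy')
for p in [(255.5,240.5),(382.5,240)]: print(ray(c,*p,15,T).round(1))
t=dict(np.load('/tmp/t8.npz')); im=t['color']
cv2.imwrite('pics/t8f.png',cv2.resize(im[220:300,170:250],None,fx=7,fy=7,interpolation=cv2.INTER_CUBIC))
w=dict(np.load('/tmp/w1.npz')); TW=np.load('/tmp/w1T.npy')
# board corners w1 zoom: (100,48),(458,48),(28,548)
for p in [(100,48),(458,48)]: print('w1 board',ray(w,p[0]/4+480,p[1]/4+20,15,TW).round(1))
E
```

```text
[391.9 238.7  15. ]
[391.5 334.6  15. ]
w1 board [398.6 234.7  15. ]
w1 board [398.7 334.6  15. ]
```

View pics/t8f.png

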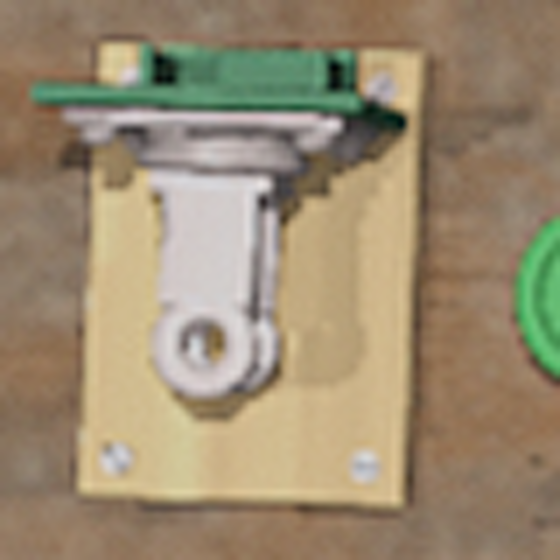

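Moving to the side for a clear close view of the fork's holes.

carry_out(plan=[[50, [0, -20, -10], [0, 0, 0]], [50, [-8, -25, -15], [0, 0, 0]], [50, [-16, -25, -15], [0, 0, 0]], [50, [-16, -25, -12], [0, 0, 0]], [50, [-16, -15, -5], [0, 0, 0]], [50, [-10, -5, 0], [0, 0, 0]], [50, [0, 0, 0], [0, 0, 0]], [50, [0, 0, 0], [0, 0, 0]], [50, [0, 0, 0], [0, 0, 0]]])

```text
time_s: 19.77
eef_pos: [444.8, 170.8, 199.0]
ee_rot: [-0.001, -0.0, 1.0, -0.0]
force: [-0.4, -0.1, -0.7]
grip_width: 0.683
```

```bash
python3 - <<'E'
from h import *
s=ctrl.sense(); print(s['eef_pos'],s['ee_rot'])
c=cap('wrist','w12'); T=wristT(c,s); np.save('/tmp/w12T.npy',T)
im=c['color']; cv2.imwrite('pics/w12z.png',cv2.resize(im[160:310,400:600],None,fx=4,fy=4,interpolation=cv2.INTER_CUBIC))
E
```

```text
[444.76234982 170.7671138  199.01472901] [-8.35118759e-04 -2.32237074e-04  9.99999624e-01 -5.12690678e-06]
```

View pics/w12z.png

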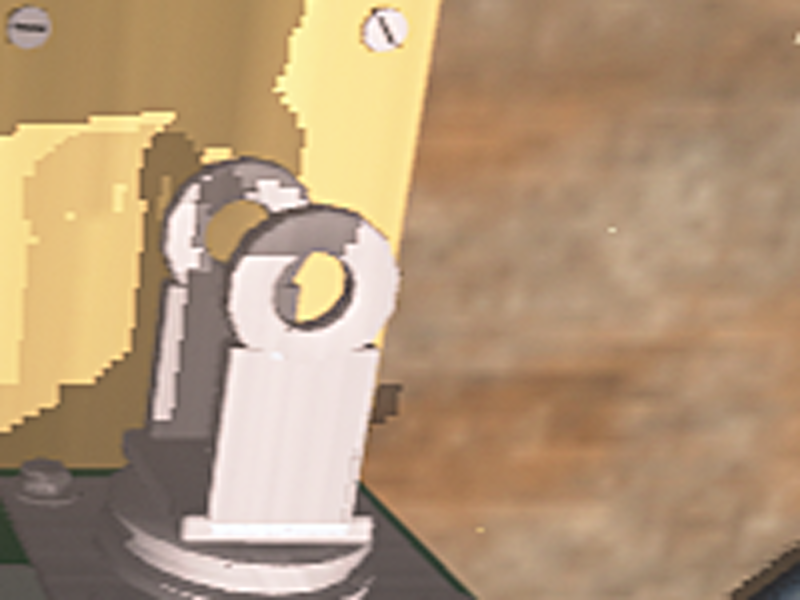

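View pics/w12.png

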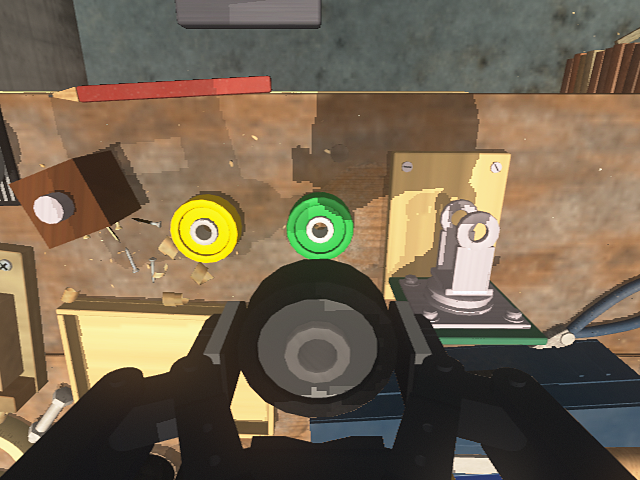

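Upper arm hole centre is at about (477.9,231.6), wheel hub at about (317,352).

```bash
python3 - <<'E'
from h import *
c=dict(np.load('/tmp/w12.npz')); T=np.load('/tmp/w12T.npy'); s0=np.array([444.76,170.77,199.01])
print('uhole w12',ray(c,477.9,231.6,86,T).round(2))
w=dict(np.load('/tmp/w1.npz')); TW=np.load('/tmp/w1T.npy'); print('w1',ray(w,582.1,72.1,86,TW).round(2))
t=dict(np.load('/tmp/t8.npz')); print('t8',ray(t,198.86,268.86,86).round(2))
cv2.imwrite('pics/w12h.png',cv2.resize(c['color'][290:420,230:410],None,fx=4,fy=4,interpolation=cv2.INTER_CUBIC))
for p in [(317,352),(317,355)]: print('hub rel TCP',(ray(c,*p,s0[2]+26.4,T)-s0).round(2))
E
```

```text
uhole w12 [444.51 284.85  86.  ]
w1 [445.31 284.59  86.  ]
t8 [444.82 284.34  86.  ]
hub rel TCP [-0.3   0.34 26.4 ]
hub rel TCP [ 0.98  0.34 26.4 ]
```

View pics/w12h.png

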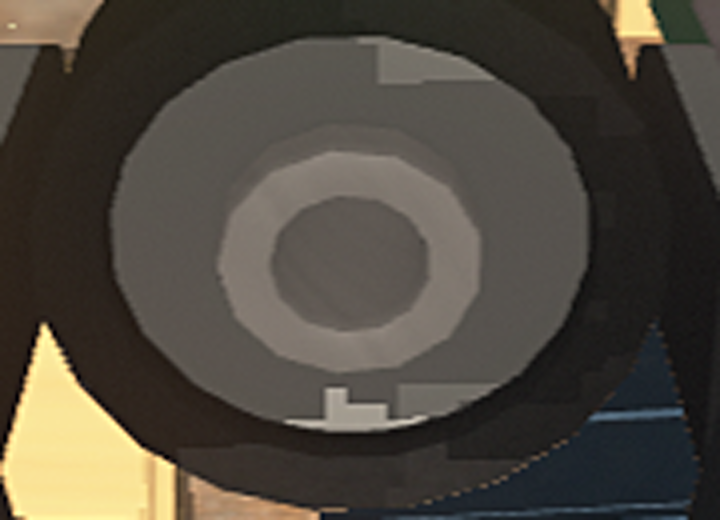

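Axle line at about (444.8,284.6), three views agreeing within 0.8 mm. The hub sits (+0.95,+0.3) from the TCP, so the TCP target is (443.9,284.4) with z about 50.6. Going to the entry pose.

carry_out(plan=[[50, [10, 14, 0], [0, 0, 0]], [50, [18, 26, 0], [0, 0, 0]], [50, [20, 30, 0], [0, 0, 0]], [50, [16, 25, 10], [0, 0, 0]], [50, [8, 12.6, 20], [0, 0, 0]], [50, [2.8, 6, 25], [0, 0, 0]], [50, [0, 0, 30], [0, 0, 0]], [50, [0, 0, 30], [0, 0, 0]], [50, [0, 0, 20], [0, 0, 0]], [50, [0, 0, 10], [0, 0, 0]], [50, [0, 0, 3.4], [0, 0, 0]], [50, [0, 0, 0], [0, 0, 0]], [50, [0, 0, 0], [0, 0, 0]], [50, [0, 0, 0], [0, 0, 0]]])

```text
time_s: 20.98
eef_pos: [371.3, 284.3, 52.5]
ee_rot: [0.001, -0.0, 1.0, 0.0]
force: [0.7, -0.4, -2.1]
grip_width: 0.688
```

```bash
python3 - <<'E'
from h import *
s=ctrl.sense(); print(s['eef_pos'],s['ee_rot'],s['force'])
cap('wrist','w13'); c=cap('scene','s13'); cv2.imwrite('pics/s13z.png',cv2.resize(c['color'][100:240,180:340],None,fx=4,fy=4,interpolation=cv2.INTER_CUBIC))
E
```

```text
[371.2840403  284.26325562  52.4660408 ] [ 1.05470799e-03 -1.08909170e-04  9.99999339e-01  4.45183794e-04] [ 0.71689543 -0.37661244 -2.07639437]
```

View pics/s13z.png

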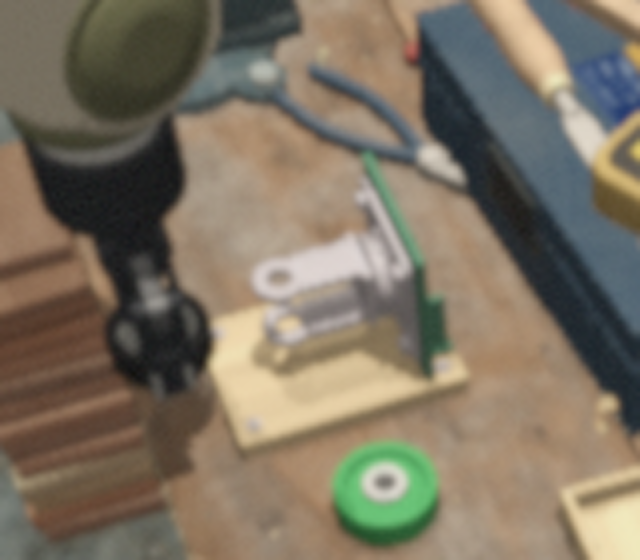

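View pics/w13.png

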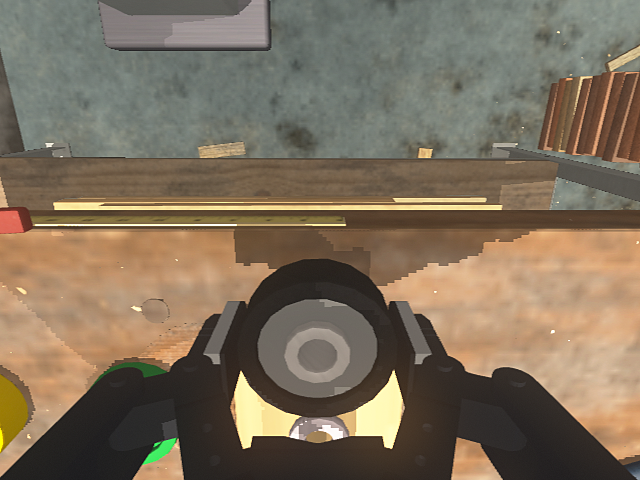

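Wheel is in front of the fork in line with it, with the lower arm hole visible at (318,430). Down 1.7 mm, then sliding in partway.

carry_out(plan=[[50, [0, 0, 1.7], [0, 0, 0]], [50, [-6, 0, 0], [0, 0, 0]], [50, [-8, 0, 0], [0, 0, 0]], [50, [-8, 0, 0], [0, 0, 0]], [50, [-8, 0, 0], [0, 0, 0]], [50, [-6, 0, 0], [0, 0, 0]], [50, [0, 0, 0], [0, 0, 0]], [50, [0, 0, 0], [0, 0, 0]]])

```text
time_s: 21.75
eef_pos: [406.9, 283.8, 49.4]
ee_rot: [-0.0, 0.0, 1.0, -0.0]
force: [-1.1, 1.1, -1.1]
grip_width: 0.682
```

```bash
python3 - <<'E'
from h import *
s=ctrl.sense(); print(s['eef_pos'],s['ee_rot'],s['force'])
c=cap('scene','s14'); cv2.imwrite('pics/s14z.png',cv2.resize(c['color'][100:240,180:340],None,fx=4,fy=4,interpolation=cv2.INTER_CUBIC))
E
```

```text
[406.86486928 283.78286897  49.4205467 ] [-1.68067829e-04  2.19970175e-04  9.99999961e-01 -4.01062357e-05] [-1.1044025   1.08605025 -1.1209759 ]
```

View pics/s14z.png

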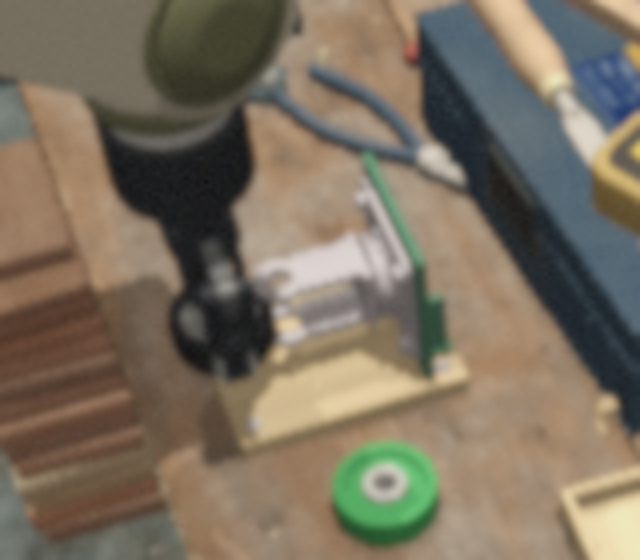

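carry_out(plan=[[50, [0, 0.4, -1], [0, 0, 0]], [50, [0, 0, 0], [0, 0, 0]], [50, [0, 0, 0], [0, 0, 0]], [50, [0, 0, 0], [0, 0, 0]]])

```text
time_s: 22.13
eef_pos: [406.5, 284.4, 50.7]
ee_rot: [0.0, -0.0, 1.0, 0.0]
force: [-0.4, 0.6, 0.3]
grip_width: 0.688
```

carry_out(plan=[[50, [-4, 0, 0], [0, 0, 0]], [50, [-5, 0, 0], [0, 0, 0]], [50, [-5, 0, 0], [0, 0, 0]], [50, [-5, 0, 0], [0, 0, 0]], [50, [-5, 0, 0], [0, 0, 0]], [50, [-5, 0, 0], [0, 0, 0]], [50, [-4, 0, 0], [0, 0, 0]], [50, [-3, 0, 0], [0, 0, 0]], [50, [-1.3, 0, 0], [0, 0, 0]], [50, [0, 0, 0], [0, 0, 0]], [50, [0, 0, 0], [0, 0, 0]], [50, [0, 0, 0], [0, 0, 0]]])

```text
time_s: 23.13
eef_pos: [443.8, 284.3, 50.6]
ee_rot: [-0.0, -0.0, 1.0, -0.0]
force: [-0.2, -0.3, -2.0]
grip_width: 0.682
```

```bash
python3 - <<'E'
from h import *
s=ctrl.sense(); print(s['eef_pos'],s['ee_rot'],s['force'])
c=cap('scene','s15'); cv2.imwrite('pics/s15z.png',cv2.resize(c['color'][100:240,180:340],None,fx=4,fy=4,interpolation=cv2.INTER_CUBIC)); c=cap('wrist','w15'); np.save('/tmp/w15T.npy',wristT(c,s))
cv2.imwrite('pics/w15z.png',cv2.resize(c['color'][280:430,220:420],None,fx=4,fy=4,interpolation=cv2.INTER_CUBIC))
E
```

```text
[443.75341999 284.30023581  50.58039318] [-1.22887069e-04 -6.55457637e-05  9.99999990e-01 -3.74887981e-05] [-0.21357631 -0.31879792 -1.99438129]
```

View pics/s15z.png

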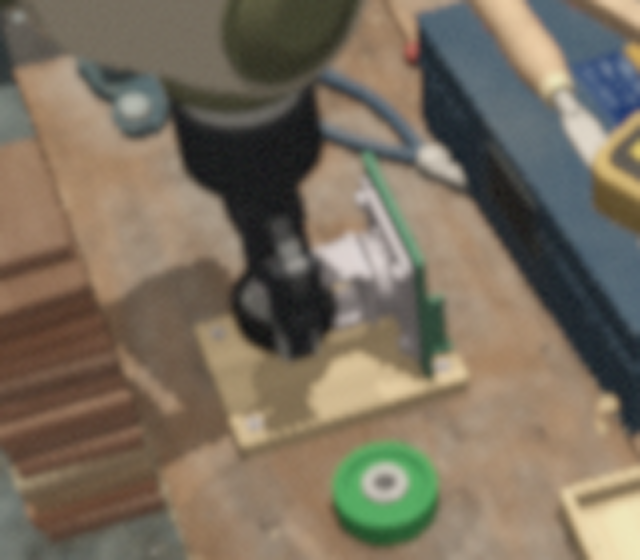

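View pics/w15z.png

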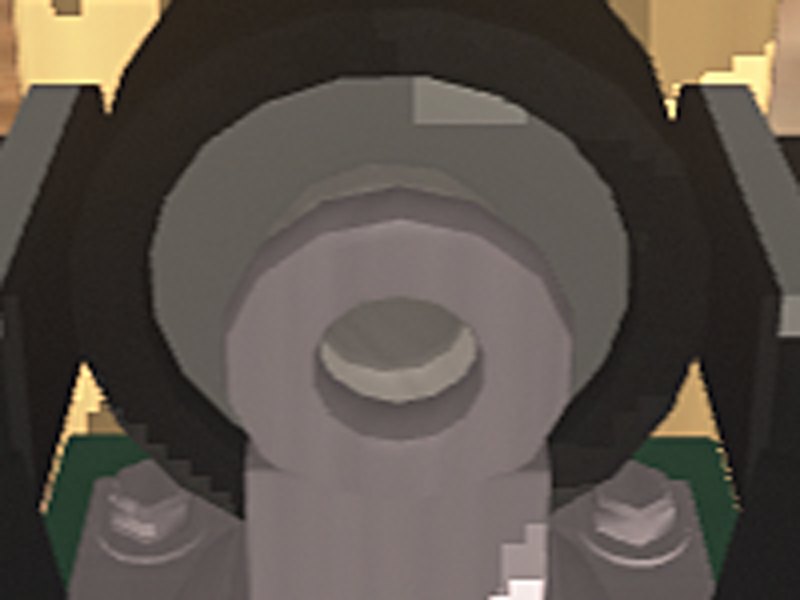

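Clear view: through the upper hole at zoom (399,368), the wheel's hub face shows as a crescent and its bore lies above. Comparing the bore's far edge with the hole's far edges.

```bash
python3 - <<'E'
from h import *
c=dict(np.load('/tmp/w15.npz')); T=np.load('/tmp/w15T.npy')
f=lambda x,y,z: print((x,y),z,ray(c,(x+.5)/4-.5+220,(y+.5)/4-.5+280,z,T).round(2))
f(399,368,86); f(399,440,86); f(399,297,86); f(399,403,80); f(399,370,77); f(399,163,77); f(316,368,86); f(482,368,86)
E
```

```text
(399, 368) 86 [444.75 285.46  86.  ]
(399, 440) 86 [452.26 285.48  86.  ]
(399, 297) 86 [437.61 285.45  86.  ]
(399, 403) 80 [453.36 285.51  80.  ]
(399, 370) 77 [452.15 285.52  77.  ]
(399, 163) 77 [430.33 285.48  77.  ]
(316, 368) 86 [444.75 278.41  86.  ]
(482, 368) 86 [444.75 292.51  86.  ]
```

Bore and hole agree in x (445.1 against 444.8). The wheel is about 0.7 mm low in y, so I'll shift it, lower onto the lower arm and release.

carry_out(plan=[[50, [0, 0.7, 0], [0, 0, 0]], [50, [0, 0, 1], [0, 0, 0]], [50, [0, 0, 1], [0, 0, 0]], [50, [0, 0, 0.6], [0, 0, 0]], [50, [0, 0, 0.3], [0, 0, 0]], [50, [0, 0, 0], [0, 0, 0]], [50, [0, 0, 0], [0, 0, 0]]])

```text
time_s: 23.82
eef_pos: [444.0, 285.0, 47.7]
ee_rot: [0.0, 0.0, 1.0, 0.0]
force: [-0.1, 0.3, -0.4]
grip_width: 0.685
```

carry_out(plan=[[50, [0, 0, 0.4], [0, 0, 0]], [50, [0, 0, 0], [0, 0, 0]], [50, [0, 0, 0], [0, 0, 0]]])

```text
time_s: 24.07
eef_pos: [444.0, 285.0, 47.6]
ee_rot: [0.0, -0.0, 1.0, -0.0]
force: [-2.0, -0.5, 4.6]
grip_width: 0.683
```

Contact with the lower arm. Opening slowly and rising.

carry_out(plan=[[62, [0, 0, 0], [0, 0, 0]], [66, [0, 0, 0], [0, 0, 0]], [75, [0, 0, 0], [0, 0, 0]], [85, [0, 0, 0], [0, 0, 0]], [85, [0, 0, 0], [0, 0, 0]], [85, [0, 0, 0], [0, 0, 0]], [85, [0, 0, -4], [0, 0, 0]], [85, [0, 0, -10], [0, 0, 0]], [85, [0, 0, -20], [0, 0, 0]], [85, [0, 0, -25], [0, 0, 0]], [85, [0, 0, -20], [0, 0, 0]], [85, [0, 0, -5], [0, 0, 0]], [85, [0, 0, 0], [0, 0, 0]], [85, [0, 0, 0], [0, 0, 0]]])

```text
time_s: 25.23
eef_pos: [443.7, 284.9, 130.9]
ee_rot: [-0.0, -0.0, 1.0, -0.0]
force: [-0.4, -0.8, -0.7]
grip_width: 0.996
```

```bash
python3 - <<'E'
from h import *
s=ctrl.sense(); print(s['eef_pos'],s['ee_rot'],s['force'])
c=cap('wrist','w16'); np.save('/tmp/w16T.npy',wristT(c,s))
cv2.imwrite('pics/w16z.png',cv2.resize(c['color'][200:350,220:420],None,fx=4,fy=4,interpolation=cv2.INTER_CUBIC))
E
```

```text
[443.67965555 284.88002315 130.88084057] [-2.43450917e-04 -1.09689468e-05  9.99999967e-01 -7.63813994e-05] [-0.39961106 -0.75699015 -0.71722456]
```

View pics/w16z.png

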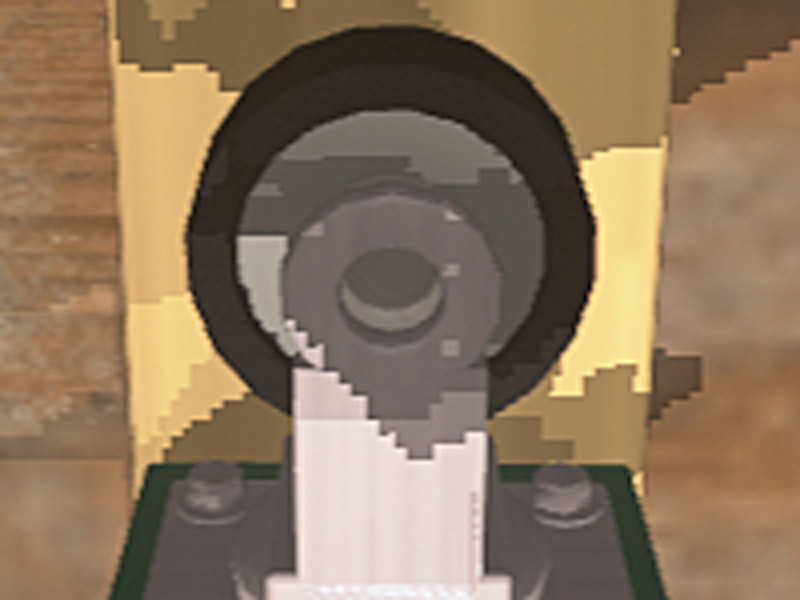

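Wheel rests between the arms, with the hole at zoom (393,297) and the bore visible through it. Measuring, then going to the pin.

```bash
python3 - <<'E'
from h import *
c=dict(np.load('/tmp/w16.npz')); T=np.load('/tmp/w16T.npy')
f=lambda x,y,z: print((x,y),z,ray(c,(x+.5)/4-.5+220,(y+.5)/4-.5+200,z,T).round(2))
f(393,297,86); f(393,348,86); f(393,247,86); f(393,331,80);f(391,308,74); f(391.5,27,62)
E
```

```text
(393, 297) 86 [445.13 285.63  86.  ]
(393, 348) 86 [452.75 285.63  86.  ]
(393, 247) 86 [437.83 285.63  86.  ]
(393, 331) 80 [453.1  285.64  80.  ]
(391, 308) 74 [452.36 285.36  74.  ]
(391.5, 27) 62 [413.81 285.43  62.  ]
```

carry_out(plan=[[85, [0, -10, -15], [0, 0, 0]], [85, [0, -25, -20], [0, 0, 0]], [85, [0, -35, -15], [0, 0, 0]], [85, [0, -38, 0], [0, 0, 0]], [85, [0, -38, 0], [0, 0, 0]], [85, [1, -38, 0], [0, 0, 0]], [85, [2, -38, 0], [0, 0, 0]], [85, [2, -38, 0], [0, 0, 0]], [70, [2, -27, 0], [0, 0, 0]], [60, [2, -15, 0], [0, 0, 0]], [50, [1.5, -7, 0], [0, 0, 0]], [45, [0, -3.3, 0], [0, 0, 0]], [45, [0, 0, 0], [0, 0, 0]], [45, [0, 0, 0], [0, 0, 0]]])

```text
time_s: 26.45
eef_pos: [433.4, -26.5, 181.0]
ee_rot: [-0.0, -0.0, 1.0, 0.0]
force: [0.3, -0.3, -0.7]
grip_width: 0.53
```

```bash
python3 - <<'E'
from h import *
s=ctrl.sense(); print(s['eef_pos'],s['ee_rot'],s['force'],s['grip_width'])
c=cap('wrist','w17'); np.save('/tmp/w17T.npy',wristT(c,s))
E
```

```text
[433.44598643 -26.50934806 180.97413884] [-3.14110664e-04 -4.36137025e-04  9.99999835e-01  2.00733079e-04] [ 0.26824984 -0.30027485 -0.68943376] 0.5303688923833785
```

View pics/w17.png

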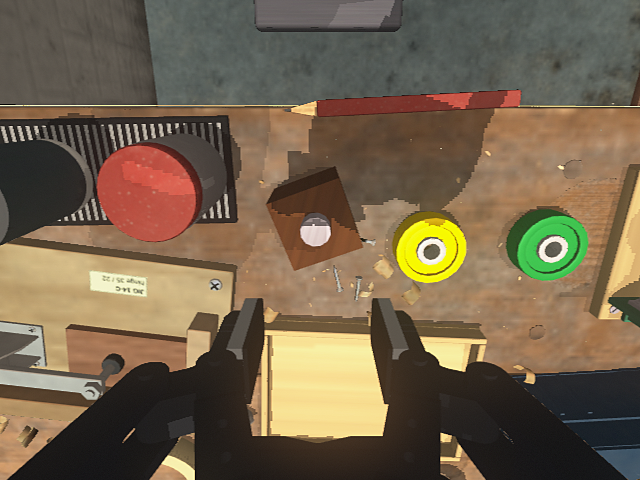

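Axle line in this view is (445.1,285.6), with the bore within 0.3 mm of it. The pin head is at about (315,231), so I'll fit it.

```bash
python3 - <<'E'
from h import *
c=dict(np.load('/tmp/w17.npz')); T=np.load('/tmp/w17T.npy'); im=c['color']
ct,k=blob(im,(0,0,110),(180,70,255),(290,340,205,250)); e=cv2.fitEllipse(cv2.convexHull(ct)); print(e,ray(c,*e[0],70,T))
cv2.imwrite('pics/w17z.png',cv2.resize(im[200:260,280:350],None,fx=8,fy=8,interpolation=cv2.INTER_CUBIC))
E
```

```text
((315.03399658203125, 231.57855224609375), (28.32094955444336, 30.789628982543945), 85.12855529785156) [432.64871749 -27.61642563  70.        ]
```

View pics/w17z.png

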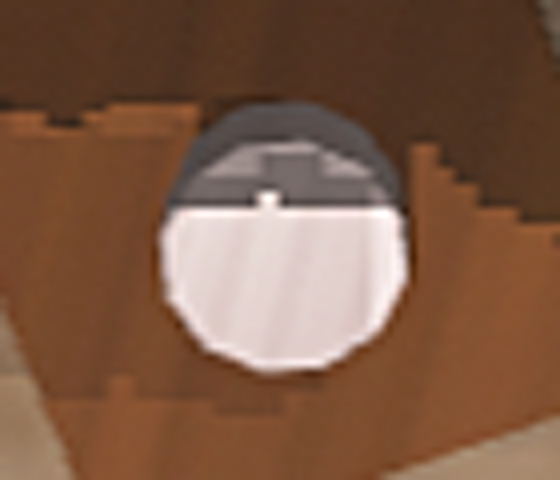

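carry_out(plan=[[45, [0.5, -1.0, 15], [0, 0, 0]], [45, [0, 0, 25], [0, 0, 0]], [45, [0, 0, 30], [0, 0, 0]], [45, [0, 0, 22], [0, 0, 0]], [45, [0, 0, 14], [0, 0, 0]], [45, [0, 0, 8], [0, 0, 0]], [45, [0, 0, 5], [0, 0, 0]], [45, [0, 0, 2.5], [0, 0, 0]], [45, [0, 0, 0], [0, 0, 0]], [45, [0, 0, 0], [0, 0, 0]]])

```text
time_s: 27.33
eef_pos: [433.4, -28.3, 60.4]
ee_rot: [0.001, -0.0, 1.0, -0.0]
force: [0.2, 0.3, 0.7]
grip_width: 0.53
```

```bash
python3 - <<'E'
from h import *
s=ctrl.sense(); print(s['eef_pos'],s['ee_rot'],s['force'],s['grip_width'])
c=cap('wrist','w18'); T=wristT(c,s); np.save('/tmp/w18T.npy',T)
cv2.imwrite('pics/w18z.png',cv2.resize(c['color'][270:430,210:420],None,fx=3.8,fy=3.7,interpolation=cv2.INTER_CUBIC))
for v in (345,350,355,360): print(v,ray(c,317,v,70,T).round(2))
E
```

```text
[433.42081441 -28.30901539  60.41920782] [ 5.79188759e-04 -1.27786605e-04  9.99999806e-01 -1.87818341e-04] [0.15691251 0.34406508 0.65910784] 0.5302645707570618
345 [441.86 -27.98  70.  ]
350 [444.28 -27.98  70.  ]
355 [446.73 -27.98  70.  ]
360 [449.2  -27.98  70.  ]
```

View pics/w18z.png

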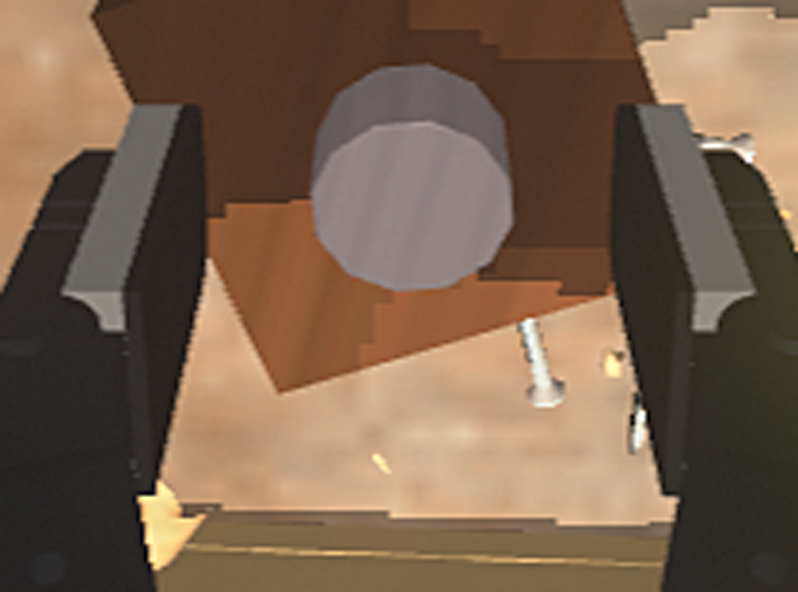

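Head top at zoom (413,206), centred between the pads (midpoint about 410). Down 2.8 mm and close.

carry_out(plan=[[45, [0.5, 0, 1.5], [0, 0, 0]], [45, [0, 0, 1.3], [0, 0, 0]], [30, [0, 0, 0], [0, 0, 0]], [24, [0, 0, 0], [0, 0, 0]], [18, [0, 0, 0], [0, 0, 0]], [15, [0, 0, 0], [0, 0, 0]], [15, [0, 0, 0], [0, 0, 0]], [15, [0, 0, 0], [0, 0, 0]], [15, [0, 0, 0], [0, 0, 0]]], grip_force=60)

```text
time_s: 28.13
eef_pos: [432.5, -28.4, 57.3]
ee_rot: [0.0, -0.0, 1.0, -0.0]
force: [-1.5, -0.2, 4.6]
grip_width: 0.215
```

Lifting the pin clear and travelling to above the fork.

carry_out(plan=[[15, [0, 0, -4], [0, 0, 0]], [15, [0, 0, -10], [0, 0, 0]], [15, [0, 0, -20], [0, 0, 0]], [15, [0, 0, -25], [0, 0, 0]], [15, [0, 0, -25], [0, 0, 0]], [15, [0, 0, -16], [0, 0, 0]], [15, [0, 5, 0], [0, 0, 0]], [15, [0, 15, 0], [0, 0, 0]], [15, [0, 28, 0], [0, 0, 0]], [15, [0, 34, 0], [0, 0, 0]], [15, [-1, 34, 0], [0, 0, 0]], [15, [-2, 34, 0], [0, 0, 0]], [15, [-2, 34, 0], [0, 0, 0]], [15, [-2, 34, 0], [0, 0, 0]], [15, [-2, 34, 0], [0, 0, 0]], [15, [-2, 28, 0], [0, 0, 0]], [15, [-1, 18, 0], [0, 0, 0]], [15, [0, 10, 0], [0, 0, 0]], [15, [0, 5, 0], [0, 0, 0]], [15, [0, 0, 0], [0, 0, 0]]])

```text
time_s: 29.8
eef_pos: [444.1, 284.9, 156.4]
ee_rot: [-0.0, -0.0, 1.0, -0.0]
force: [0.1, 1.5, -0.6]
grip_width: 0.215
```

carry_out(plan=[[15, [0, 0, 0], [0, 0, 0]], [15, [0, 0, 0], [0, 0, 0]]])

```text
time_s: 29.97
eef_pos: [444.5, 283.8, 156.9]
ee_rot: [-0.0, 0.001, 1.0, -0.0]
force: [-0.7, 0.5, -0.6]
grip_width: 0.215
```

```bash
python3 - <<'E'
from h import *
s=ctrl.sense(); print(s['eef_pos'],s['ee_rot'],s['force'],s['grip_width'])
c=cap('wrist','w19'); T=wristT(c,s); np.save('/tmp/w19T.npy',T)
c=cap('scene','s19'); cv2.imwrite('pics/s19z.png',cv2.resize(c['color'][80:240,180:340],None,fx=3.7,fy=3.7,interpolation=cv2.INTER_CUBIC))
E
```

```text
[444.54621577 283.75228119 156.90203715] [-1.51696974e-04  5.49007872e-04  9.99999828e-01 -1.41191737e-04] [-0.72657591  0.52652952 -0.63234219] 0.21505871796321088
```

View pics/w19.png

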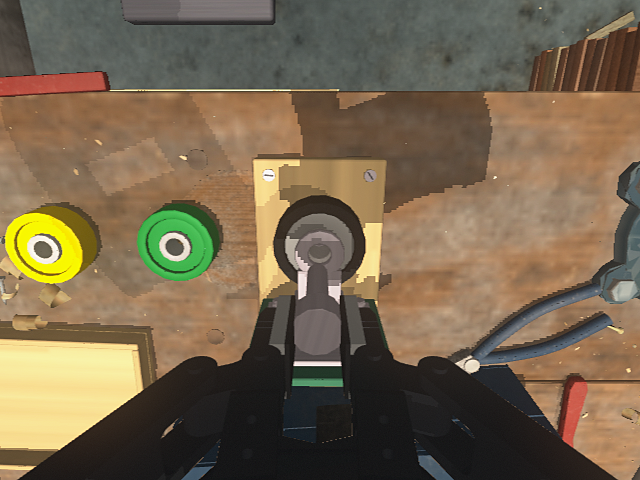

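View pics/s19z.png

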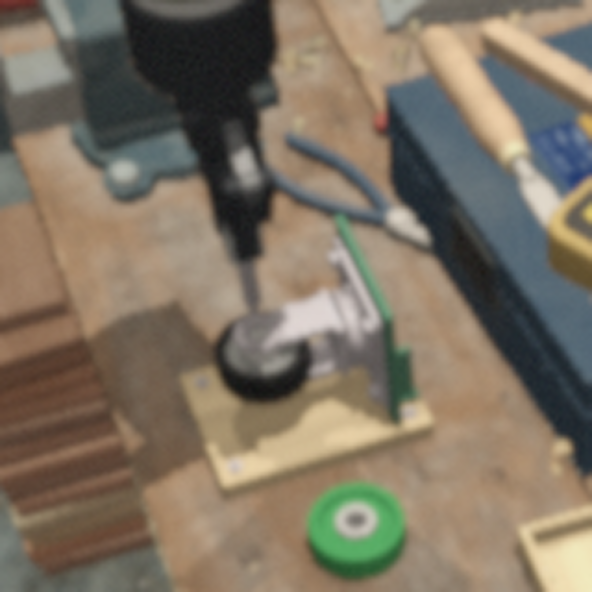

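Pin is held, with its nose at about (320,255) just behind the upper hole. Zooming for nose and hole positions.

```bash
python3 - <<'E'
from h import *
c=dict(np.load('/tmp/w19.npz'))
cv2.imwrite('pics/w19z.png',cv2.resize(c['color'][225:365,265:375],None,fx=5,fy=4.2,interpolation=cv2.INTER_CUBIC))
E
```

```text
(no output)
```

View pics/w19z.png

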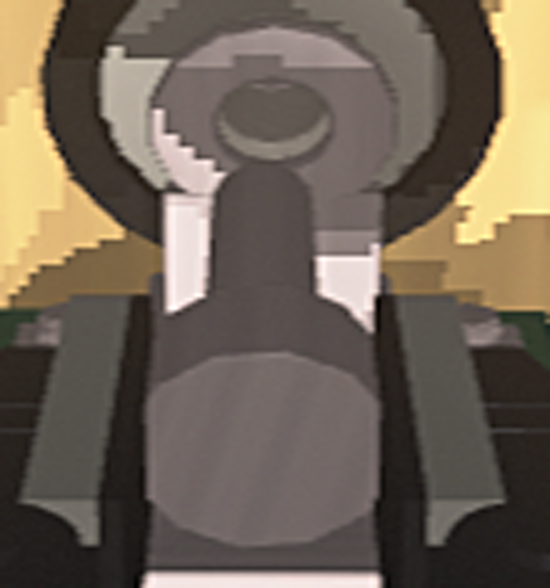

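```bash
python3 - <<'E'
from h import *
c=dict(np.load('/tmp/w19.npz')); T=np.load('/tmp/w19T.npy')
f=lambda n,x,y,z: print(n,z,ray(c,(x+.5)/5-.5+265,(y+.5)/4.2-.5+225,z,T).round(2))
f('head',264,447,169.6); f('nose near edge',264,163,105.6); f('nose near at taper top',264,172,112.6); f('hole c',274,122,86); f('hole near',274,78,86); f('hole far', 274,165,86)
E
```

```text
head 169.6 [444.34 284.25 169.6 ]
nose near edge 105.6 [442.62 284.24 105.6 ]
nose near at taper top 112.6 [440.88 284.24 112.6 ]
hole c 86 [444.59 285.44  86.  ]
hole near 86 [437.86 285.44  86.  ]
hole far 86 [451.28 285.45  86.  ]
```

carry_out(plan=[[15, [0, 0.7, 5], [0, 0, 0]], [15, [0, 0, 5], [0, 0, 0]], [15, [0, 0, 4], [0, 0, 0]], [15, [0, 0, 0], [0, 0, 0]], [15, [0, 0, 0], [0, 0, 0]], [15, [0, 0, 0], [0, 0, 0]]])

```text
time_s: 30.57
eef_pos: [444.5, 285.4, 143.0]
ee_rot: [0.0, -0.0, 1.0, 0.0]
force: [0.1, -0.1, -0.4]
grip_width: 0.213
```

```bash
python3 - <<'E'
from h import *
s=ctrl.sense(); print(s['eef_pos'],s['ee_rot'],s['force'],s['grip_width'])
c=cap('wrist','w20'); T=wristT(c,s); np.save('/tmp/w20T.npy',T)
cv2.imwrite('pics/w20z.png',cv2.resize(c['color'][245:365,265:375],None,fx=5,fy=5,interpolation=cv2.INTER_CUBIC))
E
```

```text
[444.53760421 285.40803301 143.0363351 ] [ 4.79917532e-05 -4.32210083e-05  9.99999998e-01  3.83151192e-06] [ 0.06046588 -0.08209241 -0.39289567] 0.21261066886845256
```

View pics/w20z.png

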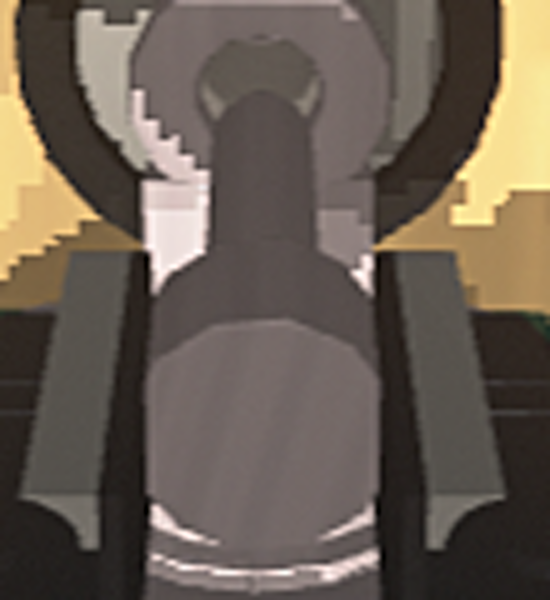

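Hole spans u 195–325 (centre 260) with the nose at 264, so the y offset is about 0.4 mm. Checking x.

```bash
python3 - <<'E'
from h import *
c=dict(np.load('/tmp/w20.npz')); T=np.load('/tmp/w20T.npy')
f=lambda n,x,y,z: print(n,z,ray(c,(x+.5)/5-.5+265,(y+.5)/5-.5+245,z,T).round(2))
f('nose near edge',264,90,91.7); f('taper top',264,106,98.7); f('hole near',260,38,86); f('L',195,95,86); f('R',325,95,86); f('head',264,425,155.7)
E
```

```text
nose near edge 91.7 [442.15 285.91  91.7 ]
taper top 98.7 [441.04 285.91  98.7 ]
hole near 86 [438.22 285.46  86.  ]
L 86 [445.18 278.05  86.  ]
R 86 [445.19 292.86  86.  ]
head 155.7 [443.69 285.9  155.7 ]
```

Nose (445.2,285.9) against hole (445.2,285.5). Shifting y by -0.4 and pushing down in steps with force checks.

carry_out(plan=[[15, [0, -0.4, 2], [0, 0, 0]], [15, [0, 0, 4], [0, 0, 0]], [15, [0, 0, 4], [0, 0, 0]], [15, [0, 0, 4], [0, 0, 0]], [15, [0, 0, 3], [0, 0, 0]], [15, [0, 0, 0], [0, 0, 0]], [15, [0, 0, 0], [0, 0, 0]]])

```text
time_s: 31.2
eef_pos: [444.4, 285.0, 125.8]
ee_rot: [-0.0, -0.0, 1.0, -0.0]
force: [0.4, -0.3, -0.8]
grip_width: 0.214
```

carry_out(plan=[[15, [0, 0, 3], [0, 0, 0]], [15, [0, 0, 4], [0, 0, 0]], [15, [0, 0, 4], [0, 0, 0]], [15, [0, 0, 4], [0, 0, 0]], [15, [0, 0, 3], [0, 0, 0]], [15, [0, 0, 0], [0, 0, 0]], [15, [0, 0, 0], [0, 0, 0]]])

```text
time_s: 31.78
eef_pos: [444.4, 285.0, 107.8]
ee_rot: [-0.0, -0.0, 1.0, -0.0]
force: [0.5, -0.6, -0.5]
grip_width: 0.215
```

carry_out(plan=[[15, [0, 0, 3], [0, 0, 0]], [15, [0, 0, 3], [0, 0, 0]], [15, [0, 0, 3], [0, 0, 0]], [15, [0, 0, 3], [0, 0, 0]], [15, [0, 0, 2], [0, 0, 0]], [15, [0, 0, 0], [0, 0, 0]], [15, [0, 0, 0], [0, 0, 0]]])

```text
time_s: 32.37
eef_pos: [444.4, 285.0, 93.9]
ee_rot: [-0.0, 0.0, 1.0, -0.0]
force: [-0.7, 0.4, -1.2]
grip_width: 0.213
```

Nose is through the lower hole with no resistance. Last 6–7 mm.

carry_out(plan=[[15, [0, 0, 2], [0, 0, 0]], [15, [0, 0, 2], [0, 0, 0]], [15, [0, 0, 1.2], [0, 0, 0]], [15, [0, 0, 0.7], [0, 0, 0]], [15, [0, 0, 0.5], [0, 0, 0]], [15, [0, 0, 0], [0, 0, 0]], [15, [0, 0, 0], [0, 0, 0]]])

```text
time_s: 32.95
eef_pos: [444.5, 285.0, 87.6]
ee_rot: [0.0, -0.0, 1.0, 0.0]
force: [1.1, 0.3, -0.1]
grip_width: 0.212
```

carry_out(plan=[[15, [0, 0, 0.5], [0, 0, 0]], [15, [0, 0, 0.4], [0, 0, 0]], [15, [0, 0, 0], [0, 0, 0]], [15, [0, 0, 0], [0, 0, 0]]])

```text
time_s: 33.28
eef_pos: [444.6, 285.0, 87.3]
ee_rot: [0.0, -0.0, 1.0, 0.0]
force: [-1.7, -1.7, 4.6]
grip_width: 0.216
```

Seated: contact at the predicted height. Releasing and rising to look.

carry_out(plan=[[22, [0, 0, 0], [0, 0, 0]], [30, [0, 0, 0], [0, 0, 0]], [45, [0, 0, 0], [0, 0, 0]], [45, [0, 0, 0], [0, 0, 0]], [45, [0, 0, 0], [0, 0, 0]], [45, [0, 0, -4], [0, 0, 0]], [45, [0, 0, -12], [0, 0, 0]], [45, [0, 0, -22], [0, 0, 0]], [60, [0, 0, -30], [0, 0, 0]], [70, [0, 0, -35], [0, 0, 0]], [85, [0, 0, -35], [0, 0, 0]], [85, [0, 0, -25], [0, 0, 0]], [85, [0, 0, 0], [0, 0, 0]], [85, [0, 0, 0], [0, 0, 0]]])

```text
time_s: 34.45
eef_pos: [444.7, 285.1, 250.8]
ee_rot: [0.001, -0.0, 1.0, 0.0]
force: [0.5, -0.4, -0.4]
grip_width: 0.993
```

```bash
python3 - <<'E'
from h import *
s=ctrl.sense(); print(s['eef_pos'],s['ee_rot'],s['force'],s['grip_width'])
c=cap('wrist','w21'); T=wristT(c,s); np.save('/tmp/w21T.npy',T)
cv2.imwrite('pics/w21z.png',cv2.resize(c['color'][170:320,220:420],None,fx=4,fy=4,interpolation=cv2.INTER_CUBIC))
c=cap('scene','s21'); cv2.imwrite('pics/s21z.png',cv2.resize(c['color'][120:230,200:320],None,fx=5,fy=5,interpolation=cv2.INTER_CUBIC))
E
```

```text
[444.71014956 285.12061852 250.8004302 ] [ 1.19450259e-03 -4.76669410e-05  9.99999189e-01  4.38625400e-04] [ 0.48567045 -0.36711592 -0.42493745] 0.9929303638396542
```

View pics/w21z.png

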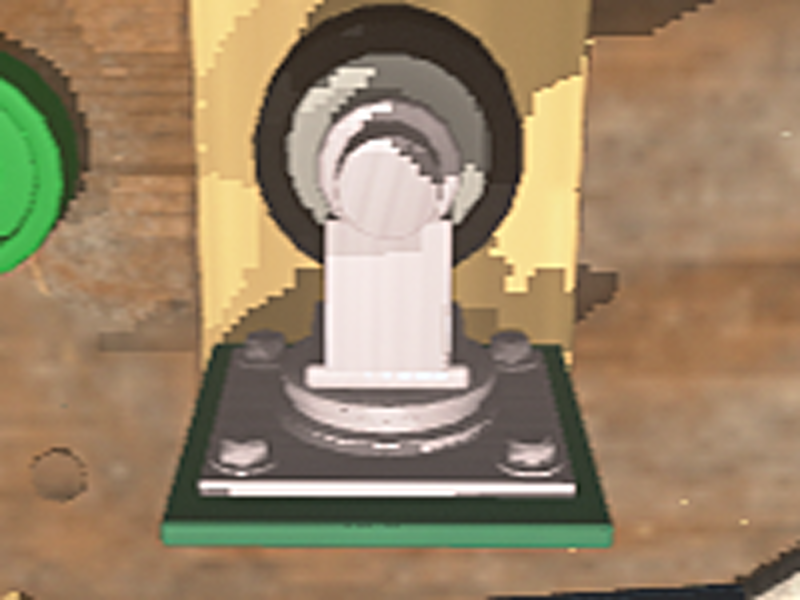

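View pics/s21z.png

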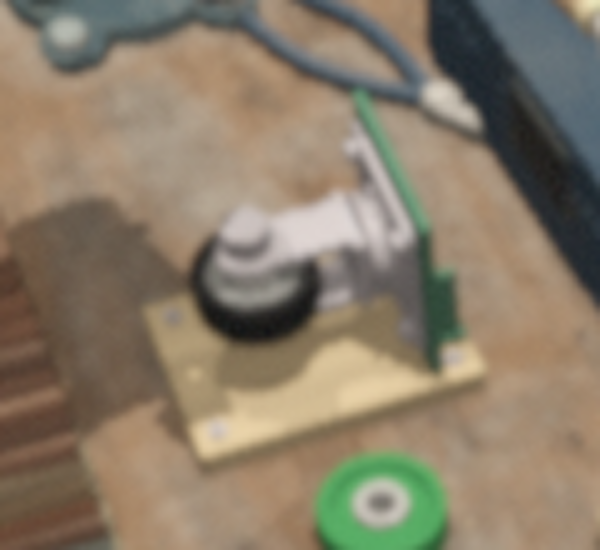

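Wheel in the fork with the pin head seated on the upper arm. Now fetching the can.

carry_out(plan=[[85, [0, -15, 0], [0, 0, 0]], [85, [1.3, -25, 0], [0, 0, 0]], [85, [3, -35, 0], [0, 0, 0]], [85, [3, -35, 0], [0, 0, 0]], [85, [3, -35, 0], [0, 0, 0]], [85, [3, -35, 0], [0, 0, 0]], [85, [3, -35, 0], [0, 0, 0]], [85, [3, -35, 0], [0, 0, 0]], [85, [3, -35, 0], [0, 0, 0]], [85, [3, -35, 0], [0, 0, 0]], [85, [3, -35, 0], [0, 0, 0]], [85, [3, -35, 0], [0, 0, 0]], [85, [3, -35, 0], [0, 0, 0]], [85, [3, -35, 0], [0, 0, 0]], [85, [3, -30, 0], [0, 0, 0]], [85, [3, -22, 0], [0, 0, 0]], [85, [0, -12, 0], [0, 0, 0]], [85, [0, -6.3, 0], [0, 0, 0]], [85, [0, 0, 0], [0, 0, 0]], [85, [0, 0, 0], [0, 0, 0]]])

```text
time_s: 36.22
eef_pos: [401.3, -244.4, 249.3]
ee_rot: [-0.0, -0.0, 1.0, 0.0]
force: [-0.2, -0.9, 0.5]
grip_width: 0.996
```

```bash
python3 - <<'E'
from h import *
s=ctrl.sense(); print(s['eef_pos'],s['ee_rot'],s['force'],s['grip_width'])
c=cap('wrist','w22'); T=wristT(c,s); np.save('/tmp/w22T.npy',T)
E
```

```text
[ 401.3301844  -244.38162658  249.31425897] [-2.74728491e-04 -3.33812673e-04  9.99999799e-01  4.62762379e-04] [-0.15733105 -0.90326902  0.5094997 ] 0.9960153771953753
```

View pics/w22.png

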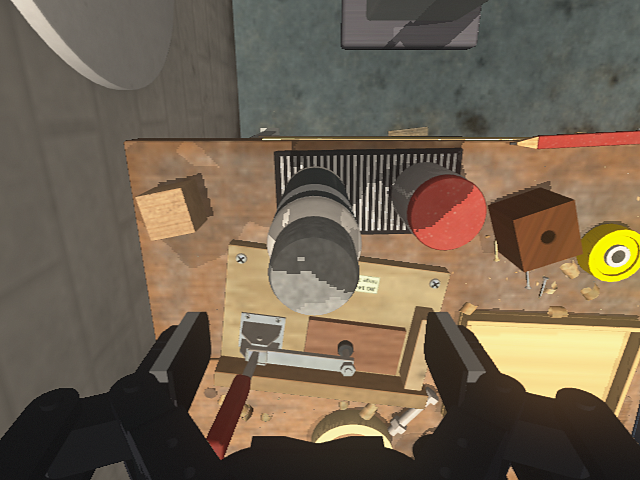

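Can at (314,265), pot at (448,212), both standing. Lowering on the can at the recorded pose.

carry_out(plan=[[85, [-3, -0.7, 10], [0, 0, 0]], [85, [0, 0, 20], [0, 0, 0]], [85, [0, 0, 20], [0, 0, 0]], [85, [0, 0, 15], [0, 0, 0]], [85, [0, 0, 8], [0, 0, 0]], [85, [0, 0, 3], [0, 0, 0]], [85, [0, 0, 0], [0, 0, 0]], [85, [0, 0, 0], [0, 0, 0]], [85, [0, 0, 0], [0, 0, 0]]])

```text
time_s: 37.02
eef_pos: [404.6, -246.2, 174.5]
ee_rot: [0.001, -0.0, 1.0, -0.001]
force: [-0.2, -0.5, -0.2]
grip_width: 0.996
```

```bash
python3 - <<'E'
from h import *
s=ctrl.sense(); print(s['eef_pos'],s['ee_rot'],s['force'],s['grip_width'])
c=cap('wrist','w23'); T=wristT(c,s); np.save('/tmp/w23T.npy',T)
cv2.imwrite('pics/w23z.png',cv2.resize(c['color'][240:430,200:430],None,fx=3,fy=3))
E
```

```text
[ 404.56264767 -246.19219364  174.51099295] [ 5.92278502e-04 -8.86045600e-05  9.99999651e-01 -5.82264483e-04] [-0.22593659 -0.4617284  -0.22578063] 0.9958021310421109
```

View pics/w23z.png

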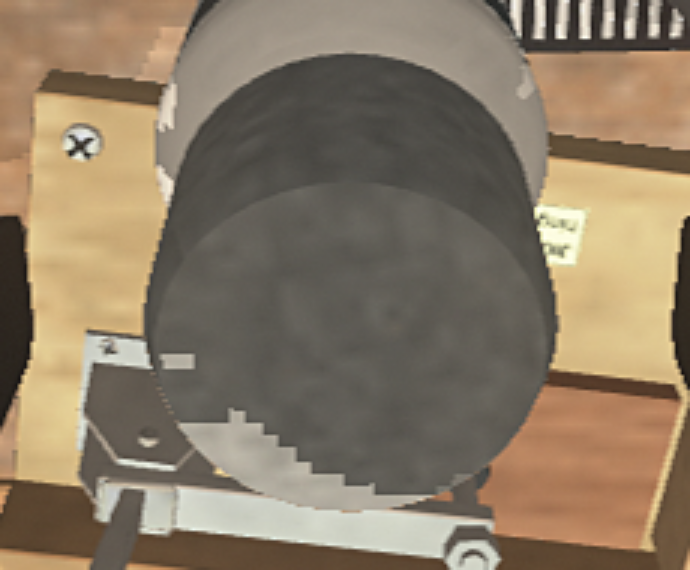

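Cap centred between the fingers. Closing.

carry_out(plan=[[85, [0.3, 0.3, 1], [0, 0, 0]], [70, [0, 0, 0], [0, 0, 0]], [48, [0, 0, 0], [0, 0, 0]], [40, [0, 0, 0], [0, 0, 0]], [40, [0, 0, 0], [0, 0, 0]], [40, [0, 0, 0], [0, 0, 0]], [40, [0, 0, 0], [0, 0, 0]], [40, [0, 0, 0], [0, 0, 0]], [40, [0, 0, 0], [0, 0, 0]]], grip_force=40)

```text
time_s: 37.82
eef_pos: [404.0, -245.9, 173.1]
ee_rot: [0.0, -0.0, 1.0, -0.0]
force: [-0.3, 0.4, 5.4]
grip_width: 0.602
```

carry_out(plan=[[40, [0, 0, -5], [0, 0, 0]], [40, [0, 0, -10], [0, 0, 0]], [40, [0, 0, -20], [0, 0, 0]], [40, [0, 0, -25], [0, 0, 0]], [40, [0, 0, -25], [0, 0, 0]], [40, [0, 0, -20], [0, 0, 0]], [40, [-6, 10, -5], [0, 0, 0]], [40, [-14, 23, 0], [0, 0, 0]], [40, [-20, 34, 0], [0, 0, 0]], [40, [-20, 34, 0], [0, 0, 0]], [40, [-20, 34, 0], [0, 0, 0]], [40, [-20, 34, 0], [0, 0, 0]], [40, [-20, 34, 0], [0, 0, 0]], [40, [-20, 34, 0], [0, 0, 0]], [40, [-20, 34, 0], [0, 0, 0]], [40, [-14, 23, 0], [0, 0, 0]], [40, [-10, 17, 0], [0, 0, 0]], [40, [-5, 9, 0], [0, 0, 0]], [40, [-2.8, 4.3, 0], [0, 0, 0]], [40, [0, 0, 0], [0, 0, 0]]])

```text
time_s: 39.48
eef_pos: [595.6, 79.0, 281.8]
ee_rot: [-0.001, -0.0, 1.0, 0.0]
force: [-0.1, -0.0, -3.5]
grip_width: 0.597
```

carry_out(plan=[[40, [0, 0, 10], [0, 0, 0]], [40, [0, 0, 20], [0, 0, 0]], [40, [0, 0, 25], [0, 0, 0]], [40, [0, 0, 20], [0, 0, 0]], [40, [0, 0, 15], [0, 0, 0]], [40, [0, 0, 8], [0, 0, 0]], [40, [0, 0, 4], [0, 0, 0]], [40, [0, 0, 2], [0, 0, 0]], [40, [0, 0, 0], [0, 0, 0]], [40, [0, 0, 0], [0, 0, 0]], [40, [0, 0, 0], [0, 0, 0]]])

```text
time_s: 40.4
eef_pos: [596.0, 78.5, 179.5]
ee_rot: [0.001, -0.0, 1.0, -0.0]
force: [-0.2, 0.4, -2.8]
grip_width: 0.598
```

Position (596.0,78.5), with 5.4 mm left to go down.

carry_out(plan=[[40, [0, 0, 2], [0, 0, 0]], [40, [0, 0, 1.5], [0, 0, 0]], [40, [0, 0, 1], [0, 0, 0]], [40, [0, 0, 0.5], [0, 0, 0]], [40, [0, 0, 0.4], [0, 0, 0]], [40, [0, 0, 0], [0, 0, 0]], [40, [0, 0, 0], [0, 0, 0]]])

```text
time_s: 40.98
eef_pos: [596.0, 78.6, 174.1]
ee_rot: [0.001, -0.0, 1.0, -0.0]
force: [-1.0, -0.6, 6.2]
grip_width: 0.603
```

carry_out(plan=[[55, [0, 0, 0], [0, 0, 0]], [65, [0, 0, 0], [0, 0, 0]], [85, [0, 0, 0], [0, 0, 0]], [85, [0, 0, 0], [0, 0, 0]], [85, [0, 0, 0], [0, 0, 0]], [85, [0, 0, -10], [0, 0, 0]], [85, [0, 0, -20], [0, 0, 0]], [85, [0, 0, -25], [0, 0, 0]], [85, [0, 0, -15], [0, 0, 0]], [85, [6, -6, 0], [0, 0, 0]], [85, [16, -17, 0], [0, 0, 0]], [85, [26, -28, 0], [0, 0, 0]], [85, [28, -31, 0], [0, 0, 0]], [85, [28, -31, 0], [0, 0, 0]], [85, [28, -31, 0], [0, 0, 0]], [85, [26, -30, 0], [0, 0, 0]], [85, [18, -20, 0], [0, 0, 0]], [85, [12, -13, 0], [0, 0, 0]], [80, [6.6, -6.6, 0], [0, 0, 0]], [80, [0, 0, 0], [0, 0, 0]]])

```text
time_s: 42.65
eef_pos: [400.3, -135.5, 243.2]
ee_rot: [-0.0, 0.001, 1.0, -0.0]
force: [-0.4, 0.8, 0.9]
grip_width: 0.938
```

carry_out(plan=[[80, [0, 0, 10], [0, 0, 0]], [80, [0, 0, 25], [0, 0, 0]], [80, [0, 0, 30], [0, 0, 0]], [80, [0, 0, 25], [0, 0, 0]], [80, [0, 0, 12], [0, 0, 0]], [80, [0, 0, 6], [0, 0, 0]], [80, [0, 0, 0], [0, 0, 0]], [80, [0, 0, 0], [0, 0, 0]]])

```text
time_s: 43.32
eef_pos: [401.9, -134.5, 135.8]
ee_rot: [0.0, -0.0, 1.0, -0.0]
force: [0.4, -0.2, 0.4]
grip_width: 0.938
```

```bash
python3 - <<'E'
from h import *
s=ctrl.sense(); print(s['eef_pos'],s['ee_rot'],s['force'],s['grip_width'])
c=cap('wrist','w24'); T=wristT(c,s); np.save('/tmp/w24T.npy',T)
ct,k=blob(c['color'],(0,100,60),(12,255,255),(150,450,180,460)); e=cv2.fitEllipse(cv2.convexHull(ct)); print(e,ray(c,*e[0],87,T))
E
```

```text
[ 401.87829895 -134.53983911  135.77179487] [ 2.91179407e-04 -4.04836270e-04  9.99999863e-01 -1.56790210e-04] [ 0.36171266 -0.22342889  0.43579817] 0.9375829587324077
((316.1925964355469, 263.9996643066406), (111.36083221435547, 115.49883270263672), 91.17652893066406) [ 399.2591082 -134.7146581   87.       ]
```

View pics/w24.png

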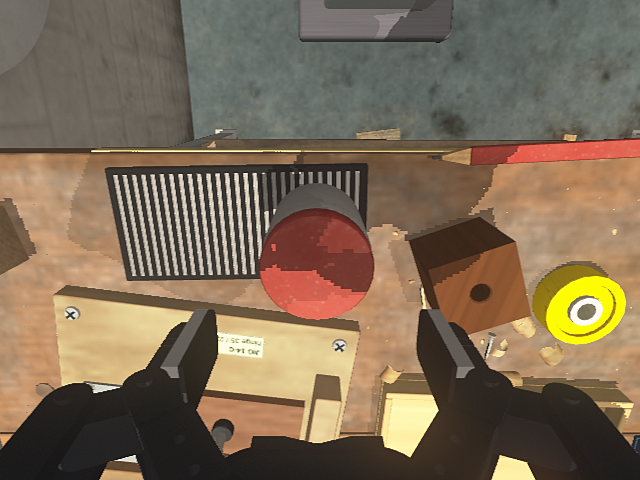

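Pot lid at (316,264), consistent with where I put it. Lowering and gripping.

carry_out(plan=[[80, [0.6, -0.2, 12], [0, 0, 0]], [80, [0, 0, 22], [0, 0, 0]], [80, [0, 0, 24], [0, 0, 0]], [80, [0, 0, 18], [0, 0, 0]], [80, [0, 0, 11], [0, 0, 0]], [80, [0, 0, 6], [0, 0, 0]], [80, [0, 0, 0], [0, 0, 0]], [80, [0, 0, 0], [0, 0, 0]]])

```text
time_s: 44.03
eef_pos: [401.3, -135.3, 43.1]
ee_rot: [0.001, -0.0, 1.0, -0.0]
force: [0.2, -0.2, 0.4]
grip_width: 0.934
```

carry_out(plan=[[70, [0, 0, 0], [0, 0, 0]], [60, [0, 0, 0], [0, 0, 0]], [55, [0, 0, 0], [0, 0, 0]], [55, [0, 0, 0], [0, 0, 0]], [55, [0, 0, 0], [0, 0, 0]], [55, [0, 0, 0], [0, 0, 0]]])

```text
time_s: 44.53
eef_pos: [401.3, -135.2, 43.5]
ee_rot: [0.001, -0.0, 1.0, -0.001]
force: [-0.2, 1.3, 6.9]
grip_width: 0.758
```

Gripped. Before returning it beside the 198 mm can, I'm checking how wide the gripper's linkage is, using the depth in earlier views.

```bash
python3 - <<'E'
from h import *
for n in ['w6','w7','w24','w5']:
    c=dict(np.load('/tmp/%s.npz'%n)); P=cloud(c,c['tool_from_camera'])
    m=(P[...,2]>-100)&(P[...,2]<15)&(np.abs(P[...,0])<45)&(np.abs(P[...,1])<110); m[:295]=False
    for z0 in range(-100,10,15):
        k=m&(P[...,2]>=z0)&(P[...,2]<z0+15)
        if k.sum()>5: print(n,z0,k.sum(),'y',np.percentile(P[k][:,1],[0.5,99.5]).round(1),'x',np.percentile(P[k][:,0],[1,99]).round(1))
E
```

```text
w6 -100 2909 y [-62.9  63.7] x [12.2 19. ]
w6 -85 21292 y [-65.2  66.1] x [ 4.9 18.2]
w6 -70 18927 y [-85.5  64.6] x [-10.3  17. ]
w6 -55 31926 y [-93.1  55.5] x [-19.6  29.3]
w6 -40 8421 y [-102.5   45.9] x [-5.7 29.4]
w6 -25 5038 y [-95.9 109.7] x [-32.5  21.2]
w6 -10 6026 y [-85.9 109.8] x [-31.1  11.9]
w6 5 2047 y [-83.9 109.7] x [-35.1   4.4]
w7 -100 3207 y [-62.9  64.2] x [12.3 18.9]
w7 -85 21339 y [-67.8  68.9] x [ 5.9 18.2]
w7 -70 16952 y [-67.8  69. ] x [-10.1  14.6]
w7 -55 3654 y [-60.9  60.8] x [-7.6 14.1]
w7 -40 3305 y [-50.3  51.5] x [-10.3  11.9]
w7 -25 2036 y [-50.1  51.2] x [-10.3  11.9]
w7 -10 38 y [-37.3  38.4] x [-6.1  7.8]
w24 -100 3352 y [-62.1  64.1] x [12.4 18.9]
w24 -85 21261 y [-69.4  70.5] x [ 6.8 18.1]
w24 -70 16971 y [-70.2  71.1] x [-9.6 14.2]
w24 -55 3533 y [-59.8  61.7] x [-8.4 13.7]
w24 -40 3374 y [-52.9  53.9] x [-10.4  11.9]
w24 -25 1906 y [-52.4  53.5] x [-10.2  11.9]
w5 -100 3426 y [-61.9  62.9] x [12.4 18.6]
w5 -85 21287 y [-71.3  72.5] x [ 0.7 18.2]
w5 -70 16409 y [-72.4  73.4] x [-9.  14.2]
w5 -55 3719 y [-55.3  56.4] x [-9.  12.7]
w5 -40 3472 y [-55.3  56.4] x [-10.3  11.9]
w5 -25 1640 y [-54.8  55.6] x [-10.3  11.9]
```

Linkage half-width is about 66–68 mm at 66–72 mm opening, against 73.7 mm to the can's side: 6 mm clear if I open only to about 71. Carrying the pot back.

carry_out(plan=[[55, [0, 0, -5], [0, 0, 0]], [55, [0, 0, -10], [0, 0, 0]], [55, [0, 0, -20], [0, 0, 0]], [55, [0, 0, -25], [0, 0, 0]], [55, [0, 0, -25], [0, 0, 0]], [55, [0, 0, -15], [0, 0, 0]], [55, [-8, 4.5, 0], [0, 0, 0]], [55, [-17, 9.6, 0], [0, 0, 0]], [55, [-25, 14, 0], [0, 0, 0]], [55, [-28, 16, 0], [0, 0, 0]], [55, [-28, 16, 0], [0, 0, 0]], [55, [-28, 16, 0], [0, 0, 0]], [55, [-25, 14, 0], [0, 0, 0]], [55, [-17, 9.6, 0], [0, 0, 0]], [55, [-10, 5.2, 0], [0, 0, 0]], [55, [-5.9, 2.8, 0], [0, 0, 0]], [55, [0, 0, 0], [0, 0, 0]], [55, [0, 0, 0], [0, 0, 0]], [55, [0, 0, 0], [0, 0, 0]]])

```text
time_s: 46.12
eef_pos: [592.0, -27.5, 142.0]
ee_rot: [-0.0, 0.0, 1.0, 0.0]
force: [-0.7, -0.0, -2.8]
grip_width: 0.76
```

```bash
python3 - <<'E'
from h import *
s=ctrl.sense(); print(s['eef_pos'],s['ee_rot'],s['force'],s['grip_width'])
c=cap('wrist','w25')
E
```

```text
[591.99680379 -27.51731294 141.95889735] [-4.40636250e-04  2.42216017e-04  9.99999872e-01  5.21165311e-05] [-0.67005499 -0.03666266 -2.80671664] 0.7601786316726713
```

View pics/w25.png

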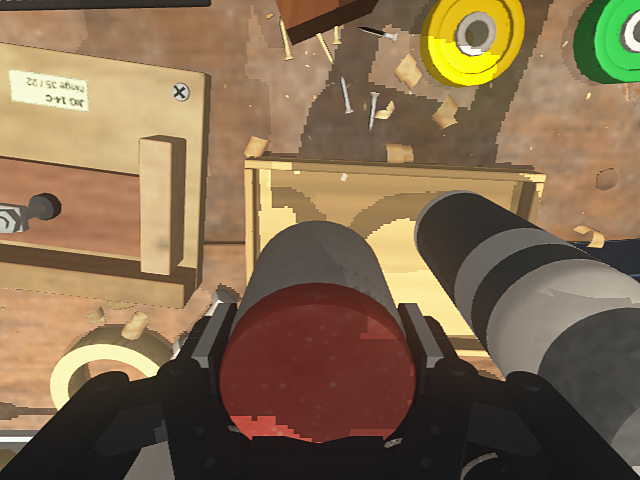

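The can stands to the right with its base at (465,215). Pot is over its place; lowering.

carry_out(plan=[[55, [-1.0, 0, 10], [0, 0, 0]], [55, [0, 0, 16], [0, 0, 0]], [55, [0, 0, 18], [0, 0, 0]], [55, [0, 0, 18], [0, 0, 0]], [55, [0, 0, 14], [0, 0, 0]], [55, [0, 0, 9], [0, 0, 0]], [55, [0, 0, 4], [0, 0, 0]], [55, [0, 0, 2], [0, 0, 0]], [55, [0, 0, 0], [0, 0, 0]], [55, [0, 0, 0], [0, 0, 0]], [55, [0, 0, 0], [0, 0, 0]]])

```text
time_s: 47.08
eef_pos: [594.0, -27.4, 52.1]
ee_rot: [0.001, -0.0, 1.0, -0.0]
force: [0.3, -0.6, -3.4]
grip_width: 0.76
```

carry_out(plan=[[55, [0.5, 0, 3], [0, 0, 0]], [55, [0, 0, 2.5], [0, 0, 0]], [55, [0, 0, 1.2], [0, 0, 0]], [55, [0, 0, 0.5], [0, 0, 0]], [55, [0, 0, 0.5], [0, 0, 0]], [55, [0, 0, 0], [0, 0, 0]], [55, [0, 0, 0], [0, 0, 0]]])

```text
time_s: 47.67
eef_pos: [593.0, -27.2, 44.6]
ee_rot: [0.0, -0.0, 1.0, -0.0]
force: [-4.2, 1.4, 6.8]
grip_width: 0.758
```

Down. Opening to 71 only and rising straight.

carry_out(plan=[[69, [0, 0, 0], [0, 0, 0]], [71, [0, 0, 0], [0, 0, 0]], [71, [0, 0, 0], [0, 0, 0]], [71, [0, 0, 0], [0, 0, 0]], [71, [0, 0, -4], [0, 0, 0]], [71, [0, 0, -12], [0, 0, 0]], [71, [0, 0, -20], [0, 0, 0]], [71, [0, 0, -25], [0, 0, 0]], [71, [0, 0, -30], [0, 0, 0]], [71, [0, 0, -35], [0, 0, 0]], [71, [0, 0, -35], [0, 0, 0]], [71, [0, 0, -35], [0, 0, 0]], [71, [6, -5, -25], [0, 0, 0]], [71, [15, -15, -10], [0, 0, 0]], [71, [25, -25, 0], [0, 0, 0]], [71, [25, -25, 0], [0, 0, 0]], [71, [25, -25, 0], [0, 0, 0]], [71, [15, -15, 0], [0, 0, 0]], [71, [5, -5, 0], [0, 0, 0]], [71, [0, 0, 0], [0, 0, 0]]])

```text
time_s: 49.33
eef_pos: [476.5, -143.1, 275.7]
ee_rot: [0.001, 0.001, 1.0, -0.0]
force: [-0.1, -0.4, -0.1]
grip_width: 0.83
```

```bash
python3 - <<'E'
from h import *
s=ctrl.sense(); print(s['eef_pos'],s['ee_rot'],s['force'],s['grip_width'])
c=cap('wrist','w26'); c=cap('scene','s26'); t=cap('top','t26')
E
```

```text
[ 476.51223185 -143.08783541  275.73029255] [ 6.67376487e-04  1.02351047e-03  9.99999169e-01 -4.11975031e-04] [-0.10380198 -0.3800937  -0.11905285] 0.8298289791198666
```

View pics/t26.png

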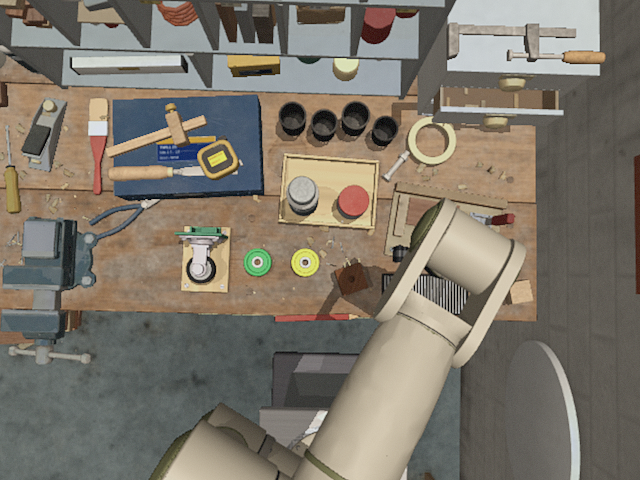

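View pics/s26.png

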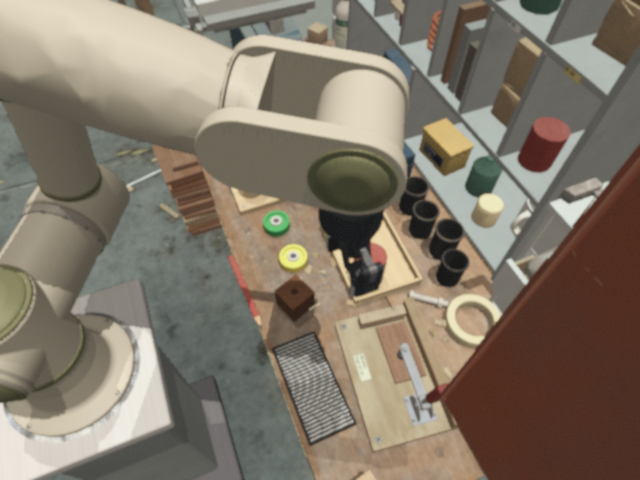

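Top view: can at (303,193) and pot at (352,201) are back in the tray, and the pin head sits over the wheel at (200,265). Comparing with the first picture numerically.

```bash
python3 - <<'E'
from h import *
for n in ['top0','t26']:
    t=dict(np.load('/tmp/%s.npz'%n)); im=t['color']; P=cloud(t); Z=P[...,2]
    for nm,lo,hi,roi,z in [('cap',(0,0,120),(40,60,255),(284,322,172,215),204),('lid',(0,100,60),(12,255,255),(333,375,180,222),88)]:
        ct,k=blob(im,lo,hi,roi); e=cv2.fitEllipse(cv2.convexHull(ct)); print(n,nm,ray(t,*e[0],z).round(1))
    for nm,(u0,u1,v0,v1,z0,z1) in dict(can=(280,325,170,220,185,215),pot=(335,375,180,220,80,100),pin=(185,215,250,285,94,108)).items():
        m=np.zeros(Z.shape,bool); m[v0:v1,u0:u1]=True; m&=(Z>z0)&(Z<z1); print(n,nm,m.sum(),np.round(P[m].mean(0),1) if m.any() else '')
t=dict(np.load('/tmp/t26.npz')); cv2.imwrite('pics/t26z.png',cv2.resize(t['color'][140:300,170:390],None,fx=3.6,fy=3.6,interpolation=cv2.INTER_CUBIC))
E
```

```text
top0 cap [590.6  76.3 204. ]
top0 lid [593.5 -27.1  88. ]
top0 can 617 [596.8  78.1 203.4]
top0 pot 754 [594.5 -26.3  88.5]
top0 pin 0 
t26 cap [590.9  76.8 204. ]
t26 lid [593.5 -26.7  88. ]
t26 can 620 [596.9  78.4 203.2]
t26 pot 757 [594.7 -26.1  88.6]
t26 pin 92 [445.6 285.2 100.9]
```

View pics/t26z.png

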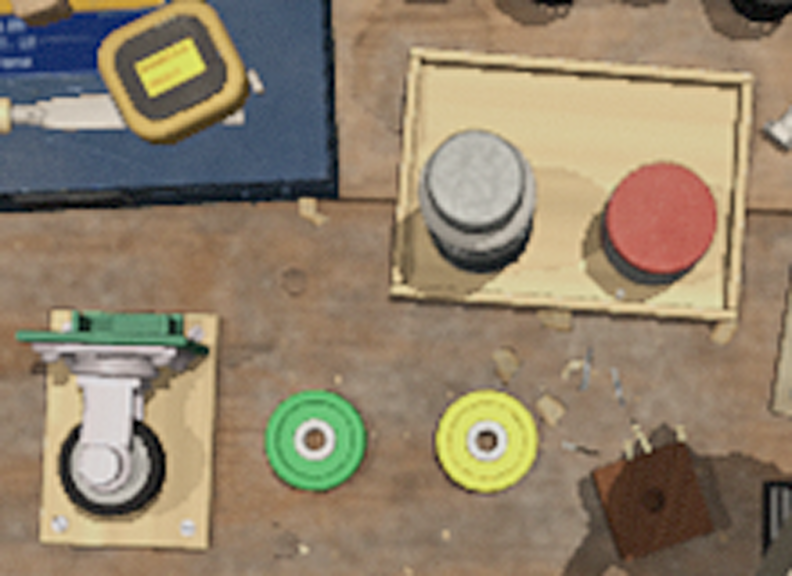

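Can and pot are within 0.5 mm of where they first stood. The pin head top is at z≈100, so it is seated, and the robot touches nothing. Handing in.

```bash
python3 - <<'E'
from h import *
s=ctrl.sense(); print(s['time_s'],s['force'],abs(s['dq']).max())
print(ctrl.finish_job())
E
```

```text
49.4833 [-0.59254163  0.08151967 -0.84107246] 0.008690739453919199
the job is handed in; nothing more can be done
None
```

The castor has its wheel, and I handed the job in at 49.5 s of the 141 s allowed. I stood the spray can and then the pot on the mat and set the black wheel in the fork. I then pushed the axle pin down through fork and wheel, and put the can and then the pot back in the tray.

- **Can and pot:** in the last top view both stand upright, within 0.5 mm of where they first stood.
- **Pin:** it went in without noticeable resistance and met contact at the expected height. Its head top reads z ≈ 101 mm at (445.6, 285.2), against 100 mm expected for a seated head.
- **Wheel:** it lies between the two arms. Just after I released it, its bore was within about 0.5 mm of the fork's hole.
- **Robot:** it ended clear of everything. The readings I took showed contact forces under 9 N.
- **Checks that disagreed:** the fork axis differed between views by about 1 mm, and the can's cap by up to 6 mm in x between colour fit and depth in the top view. For the fork I used the close wrist views. For the can I compared like with like, before and after.

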